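# Set up the griddle and rearm its gas interlock

### The arm

A 6-joint arm with a two-finger parallel gripper is mounted at the origin on the work surface. World frame = base frame: x ahead of the robot, y to its left, z up, the work surface at z = 0. Lengths are in mm, angles in rad, forces in N, time in s.
With the tool pointing down it reaches from about 350 to 975 mm from the base axis. Payload 7.1 kg.
Tool frame: the origin (TCP) lies at the very end of the fingers, on their centre line; the grasp point (between the pads) lies 19 mm behind it; x points along the fingers, y is the direction in which the jaws open and shut, and the axes are right-handed (so a half turn about x gives the same grasp; the last joint's range is limited). The gripper opens to 88 mm and grips with 3 to 60 N. Pads are 20 mm wide; open, the fingers measure 115 mm over their backs; the gripper's body (75 mm by 178 mm) begins 61 mm behind the grasp point.
Start: joints at [-1.179, 0.423, 1.63, -0, 1.089, -0.019], TCP at [249.605, -572.977, 222.675] pointing down, gripper open.
Joint ranges: [-3, 3], [-0.9, 2.11], [0.09, 2.58], [-1.31, 4.45], [0.11, 2.69], [-2.54, 2.54]. Speed limits (rad/s): [2.39, 2.39, 3.01, 3.14, 3.14, 3.14].

### API

Orientations are given as a rotation vector (axis times angle).
In Python, from workcell import ctrl gives the robot as it stands. The module is installed in compiled form; this text tells all that it offers.
- The arm moves only by the tool carry_out, never from a script. Its argument "commands" is a list of rows, each a list of 6 numbers: the shift along the tool's x, y, z in m, then the turn, a rotation vector about the tool's x, y, z in degrees. In form: [[tx, ty, tz, rx, ry, rz], ...]. A call has 1 to 8 rows; each row shifts and turns the pose as measured when the row begins, along the tool's axes as they then stand; what a row does not reach is not made up. A row lasts 1/8 s, in which the tool goes at most 62.5 mm and 10.7 degrees, less where a joint would pass 70% of its speed; a pose out of reach is approached as far as the arm can. A call with a gripper value outside its range is refused whole. "grip" is the closure, from 0 (fully open) to 1 (shut), set as the call begins (left out, the last holds). The fingers move at their own pace and stop on an object; the grip force is fixed at half the most. Time passes only in rows, so rows that do not move let the fingers close. It gives the time, the measured TCP pose, the force and the opening at its end, in the units of the state.
- ctrl.get_obs(): the state, without advancing time (a new reading comes with each control period).
- ctrl.get_image(name): name is "scene" or "top"; returns a dict with "pixels" (420x560x3 uint8, blue, green, red), "intrinsics" (3x3 intrinsics, pixels), "dist_coeffs" ([k1, k2, p1, p2, k3] as OpenCV has them; the pictures are not rectified), "rvec" (rotation vector, rad) and "tvec" (3), from world to camera coordinates, as OpenCV has them. Camera axes: x right, y down, z forward; pixel columns grow to the right and rows downward; lengths in mm; the calibration is good to about 2 mm. A picture is of the moment at which its call begins. There is no depth.
- ctrl.close_job(): hands the job in, once; it reports no verdict.
The state is a dict: "t": time; "qpos": joint angles; "qvel": joint speeds; "joint_torque": joint torques, N m; "ee_pos": TCP position; "orientation": TCP orientation; "ft_force": force on the tool from outside, world axes, zero at the start; "moment": the same for the moment, N m; "width": finger opening in mm.
Only numpy, scipy, OpenCV 4.12 (cv2) and the standard library are available. Lean on these libraries where they do the work, as an engineer would, in place of code of your own. Each camera call takes 0.05 s, during which the arm holds its last target. There are 200 camera calls.

### The job

Get the griddle ready for service: first lay every griddle press there is flat on the dark cooking plate, each with its whole disc on the plate. Then rearm the gas interlock with the key from the key stand: push it fully into the lock, turn it clockwise to its stop and back home, and pull it out; after that push the igniter plunger all the way in and let it spring back. Finish with the key fully back in its stand and the presses still in place, and leave the other things on the counter alone.

Things in the scene. Friction and masses are not known exactly. Their poses are not given: they have to be found in the camera images.
- griddle_center (a point): middle of the griddle's dark square cooking plate, on its top face, 60 mm above the counter; x and y along the plate's sides, z up. The plate is 300 x 300 mm, edged on its far (+x) and two y sides by steel splash rims that rise 20 mm above it; the near (-x) side is open. The whole griddle is 340 x 340 mm, fixed
- keyhole (a point): middle of the slot's mouth in the square brass lock barrel (32 mm square) on top of the grey interlock box, 94 mm above the counter and 4 mm proud of the box; z up. The slot goes straight down 38 mm and is 18 mm along this point's x and 7 mm along its y, its mouth bevelled 2 mm all round; the point turns with the barrel
- barrel (a joint): turn of the lock barrel: 0 at home, growing clockwise seen from above, to its stop at 1.2 rad; light friction (about 0.03 N m), it stays where it is left. The key has about 0.1 rad of play in the slot each way
- interlock: grey interlock box, 180 mm along its x, 90 mm along its y, 90 mm tall, fixed; origin at the centre of its underside. The lock is at x = -50 mm, the igniter plunger at x = +55 mm, both at y = 0 on top; at home the slot lies along the box's x
- igniter_top (a point): middle of the top of the black igniter plunger (round cap 32 mm across), 130 mm above the counter when out; it is pushed straight down
- igniter (a joint): how far the igniter plunger is pushed down: 0 out, 0.014 m fully in; it springs back by itself; about 2.4 N to start, 8 N at full stroke
- stand_slot (a point): middle of the mouth of the slot in the grey key stand (block 50 x 50 mm, 42 mm tall, fixed), on its top face; z up. The slot goes straight down 38 mm, is 21 mm along this point's x and 9 mm along its y, mouth bevelled 1.5 mm all round
- key: the interlock key, upright with its blade down; origin at the blade's tip, z up along the key. Steel blade 16 mm (x) by 5 mm (y), 32 mm long; above it a black plastic head 12 mm thick along y (flat faces): a neck 28 mm wide from z = 32 to 42 mm and a round bow 42 mm across centred at z = 56 mm, up to z = 77 mm. It starts fully down in the key stand with its neck resting on the stand; either way round fits the slots. 45 g
- key_shoulder (a point): underside of the key's neck on the key's axis, 32 mm above the blade's tip; it meets the mouth of a slot when the key is fully in
- press1: small griddle press: dark steel disc 70 mm across and 12 mm thick with a wooden bar handle, 18 mm thick and 66 mm long along the press's x, its centre 52 mm above the underside, carried by a 6 mm wide post (10 mm along y) at x = +-27 mm; origin at the centre of the underside, z up; 240 to 390 g. Three to five presses are present, all alike
- press2: another such press; may be absent
- press3: another such press; may be absent
- press4: another such press; may be absent
- press5: another such press; may be absent
- tub: open steel tub, 68 mm wide, 50 mm tall; a bystander, leave it alone
- shaker: glass shaker jar with a metal cap, 52 mm wide, 72 mm tall; a bystander, leave it alone
- oil: oil bottle, 60 mm wide, 130 mm tall; a bystander, leave it alone
- sauce: sauce bottle, 56 mm wide, 120 mm tall; a bystander, leave it alone
There are look-alikes about, which are no part of the job. Leave any blue, green or purple look-alike of the press5 alone.

How it is judged (in metres and radians):
On the way, in this order (a step that is already met when the one before it is completed fails the run):
1. every press lies flat on the griddle plate (x of press1 in the frame of griddle_center between -0.116 and 0.116 m and y of press1 in the frame of griddle_center between -0.116 and 0.116 m and z of press1 in the frame of griddle_center between -0.004 and 0.004 m and angle between each of press1, press2, press3, press4, press5's own z axis and vertical below 0.06 rad and linear speed of each of press1, press2, press3, press4, press5 below 0.03 m/s and x of press2 in the frame of griddle_center between -0.116 and 0.116 m and y of press2 in the frame of griddle_center between -0.116 and 0.116 m and z of press2 in the frame of griddle_center between -0.004 and 0.004 m and x of press3 in the frame of griddle_center between -0.116 and 0.116 m and y of press3 in the frame of griddle_center between -0.116 and 0.116 m and z of press3 in the frame of griddle_center between -0.004 and 0.004 m and x of press4 in the frame of griddle_center between -0.116 and 0.116 m and y of press4 in the frame of griddle_center between -0.116 and 0.116 m and z of press4 in the frame of griddle_center between -0.004 and 0.004 m and x of press5 in the frame of griddle_center between -0.116 and 0.116 m and y of press5 in the frame of griddle_center between -0.116 and 0.116 m and z of press5 in the frame of griddle_center between -0.004 and 0.004 m), for 0.2 s.
2. the key is fully down in the lock (distance between key_shoulder and keyhole below 0.004 m and angle between key's own z axis and vertical below 0.09 rad and value of joint barrel below 0.12 rad), for 0.1 s.
3. the key, fully in, is turned clockwise to the stop (distance between key_shoulder and keyhole below 0.004 m and angle between key's own z axis and vertical below 0.09 rad and value of joint barrel above 1.12 rad), for 0.05 s.
4. the key, still in, is turned back home (distance between key_shoulder and keyhole below 0.004 m and angle between key's own z axis and vertical below 0.09 rad and value of joint barrel below 0.1 rad), for 0.05 s.
5. the key is drawn out of the lock (z of key in the frame of keyhole above 0.003 m and value of joint barrel below 0.15 rad), for 0.1 s.
6. the igniter plunger is pushed fully in (value of joint igniter above 0.0125 m), for 0.05 s.
At the end, for the whole second after the job is handed in: Every press lies flat (0.06 rad) and still on the plate, its centre within 116 mm of the plate's middle along each side; the key is upright in the stand, its neck within 6 mm of the slot's mouth; the barrel is within 0.15 rad of home; the plunger is out (2 mm) (all of step 1 and distance between key_shoulder and stand_slot below 0.006 m and angle between key's own z axis and vertical below 0.15 rad and linear speed of key below 0.03 m/s and value of joint barrel below 0.15 rad and value of joint igniter below 0.002 m); the robot touches nothing.
It fails at once if the tub, the shaker or a bottle is shifted by more than 6 cm or tipped over (distance of any of tub, shaker, oil, sauce from where it was at the start of the episode above 0.06 m or angle between any of tub, shaker, oil, sauce's own z axis and vertical above 0.5 rad).
Of press1, press2, press3, press4, press5 only 3 to 5 are there at a start; the rules pass over those that are not, and their reading is None.
At some moment in a run one of press1, press2, press3, press4, press5 may be knocked a few centimetres aside while the robot is not near it.
It also fails if it takes over 210 s, if anything falls off the work surface, if the arm or the gripper's body presses on something with over 40 N, if the wrist force passes 120 N, or if a joint passes its speed limit or range.

## Working session

There is one attempt and no reset: what is moved stays moved. The work goes in short steps, Python scripts to look and compute and a tool call to move; the robot and the scene stay as the last step left them, time stands still between calls to the robot, and variables do not carry over. Pictures are saved under pics/ and viewed, about 12 in all and at most 16, crops included, and the job is handed in when it is done.

Besides the shell and the picture viewer there is one more tool, called after "Emit:" by a JSON object that holds its "name" and its "arguments". carry_out: Moves the arm, as the interface text tells. Its arguments: {"type":"object","properties":{"commands":{"type":"array"},"grip":{"type":"number"}},"required":["commands"]}

```bash
mkdir -p pics
cat > h.py <<'E'
import numpy as np, cv2
from workcell import ctrl
from scipy.spatial.transform import Rotation as R
def snap(cam,fn=None,crop=None,s=1):
    d=ctrl.get_image(cam); im=d["pixels"].copy()
    np.savez('last_'+cam+'.npz',**{k:np.array(v) for k,v in d.items()})
    if fn: save(im,fn,crop,s)
    return d
def save(im,fn,crop=None,s=1):
    if crop: x0,y0,x1,y1=crop; im=im[y0:y1,x0:x1]
    cv2.imwrite('pics/'+fn,cv2.resize(im,None,fx=s,fy=s,interpolation=cv2.INTER_CUBIC))
def load(cam): return dict(np.load('last_'+cam+'.npz'))
def world(d,u,v,z):
    p=cv2.undistortPoints(np.array([[[u,v]]],float),d["intrinsics"],d["dist_coeffs"])[0,0]
    Rm=cv2.Rodrigues(np.array(d["rvec"],float))[0]; t=np.array(d["tvec"],float).ravel()
    c=-Rm.T@t; r=Rm.T@np.array([p[0],p[1],1]); return c+r*(z-c[2])/r[2]
def pix(d,P):
    return cv2.projectPoints(np.array(P,float).reshape(-1,1,3),d["rvec"],d["tvec"],d["intrinsics"],d["dist_coeffs"])[0].reshape(-1,2)
def st():
    o=ctrl.get_obs(); M=R.from_rotvec(o["orientation"]).as_matrix()
    print("t",round(o["t"],2),"pos",np.round(o["ee_pos"],1),"F",np.round(o["ft_force"],1),"w",round(float(o["width"]),1)); print("tool axes (cols)\n",np.round(M,3)); print("q",np.round(o["qpos"],3)); return o,M
E
python3 - <<'E'
from h import *
st()
for c in("scene","top"):
    d=snap(c,c+'0.png',None,1.42)
    Rm=cv2.Rodrigues(np.array(d["rvec"],float))[0]; print(c,-Rm.T@np.ravel(d["tvec"]),Rm.round(2).tolist(),d["intrinsics"],d["dist_coeffs"])
E
```

```text
t 0.0 pos [ 249.4 -572.5  221.9] F [ 0.6  0.3 -0.5] w 87.7
tool axes (cols)
 [[-0.001  0.399 -0.917]
 [ 0.001 -0.917 -0.399]
 [-1.    -0.001 -0.   ]]
q [-1.179  0.424  1.631 -0.     1.089 -0.019]
scene [ 851.68556555 -355.46939185  792.09572722] [[0.86, 0.51, -0.02], [0.38, -0.67, -0.64], [-0.34, 0.54, -0.77]] [[405.75099653   0.         273.71799073]
 [  0.         405.75099653 206.97956104]
 [  0.           0.           1.        ]] [-0.08407768  0.          0.          0.          0.        ]
top [ 397.10983978  106.44219674 1353.22869933] [[-0.0, -1.0, -0.0], [-0.99, 0.0, -0.11], [0.11, -0.0, -0.99]] [[519.62918069   0.         276.7172079 ]
 [  0.         519.62918069 213.36474304]
 [  0.           0.           1.        ]] [0.05544598 0.         0.         0.         0.        ]
```

View pics/scene0.png

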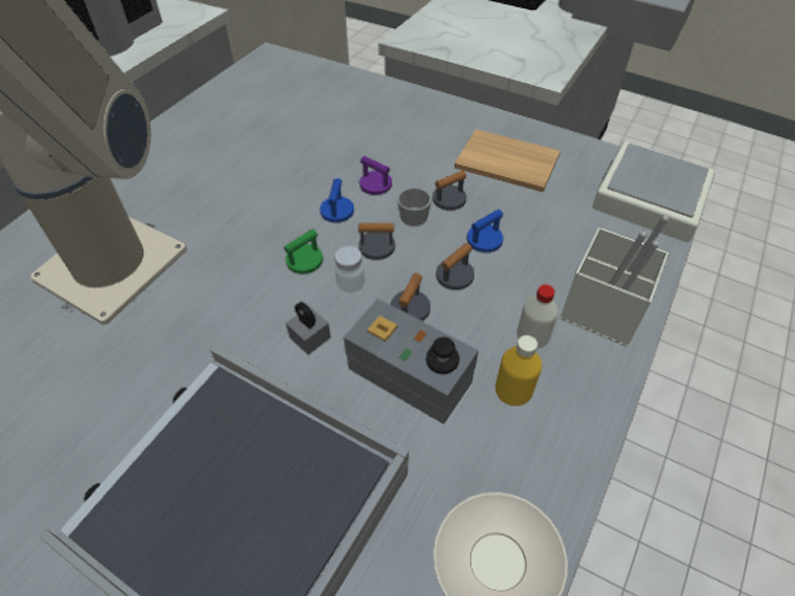

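View pics/top0.png

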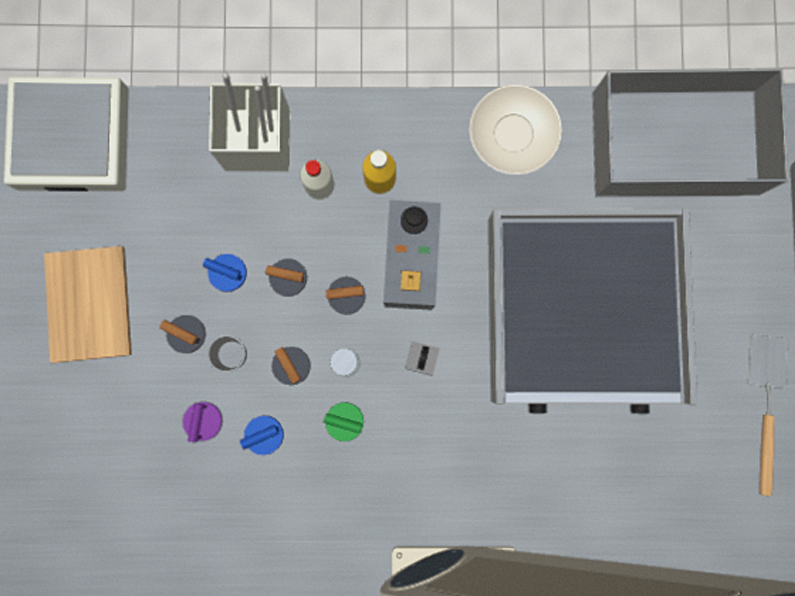

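The scene has four wooden-handled presses (top view, scaled: (287,276), (346,295), (185,333), (290,364)) and blue, green and purple decoys. The interlock is at (412,252), the key stand at (423,358) and the griddle at (590,307). I'll enlarge the top view for the details.

Run:
```python
from h import *
d=load('top'); im=d['pixels']
save(im,'c1.png',(262,135,322,275),4.2)
hsv=cv2.cvtColor(im,cv2.COLOR_BGR2HSV)
m=cv2.inRange(hsv,(5,90,40),(18,255,200)); m[:, :100]=0;m[:160]=0;m[290:]=0;m[:,270:]=0
n,l,s,c=cv2.connectedComponentsWithStats(m)
for i in range(1,n):
    if s[i,4]>40:
        ys,xs=np.where(l==i); r=cv2.minAreaRect(np.stack([xs,ys],1).astype(np.float32))
        b=cv2.boxPoints(r); W=np.array([world(d,*p,57) for p in b]); 
        e=[W[1]-W[0],W[2]-W[1]]; e=max(e,key=np.linalg.norm); 
        print(c[i].round(1),s[i,4],'handle',world(d,*r[0],57).round(1),'ang',np.degrees(np.arctan2(e[1],e[0])).round(1),[np.linalg.norm(W[1]-W[0]).round(),np.linalg.norm(W[2]-W[1]).round()])
for nm,P,z in [('gridTL',(499,220),60),('gridTR',(680,220),60),('gridBL',(503,392),60),('gridBR',(680,392),60),('lock',(410,281),94),('plung',(413.5,219),130),('boxTL',(390,201),90),('boxTR',(440,204),90),('boxBR',(435,308),90),('boxBL',(384,305),90)]:
    print(nm,world(d,P[0]/1.42,P[1]/1.42,z).round(1))
# shrinked positions
for nm,P,z in [('shaker',(344,362),72),('tub',(231,351),50),('oil',(378,157),130),('sauce',(313,168),120)]:
    print(nm,world(d,P[0]/1.42,P[1]/1.42,z).round(1))
```

```text
[200.  192.4] 176 handle [588.4 299.5  57. ] ang -102.7 [np.float64(17.0), np.float64(66.0)]
[242.5 205.5] 174 handle [555.  192.3  57. ] ang -82.9 [np.float64(64.0), np.float64(17.0)]
[125.5 233.8] 183 handle [484.8 482.8  57. ] ang -117.9 [np.float64(17.0), np.float64(68.0)]
[202.  256.9] 174 handle [426.6 292.   57. ] ang -149.7 [np.float64(16.0), np.float64(65.0)]
gridTL [682.9 -82.7  60. ]
gridTR [ 681.3 -401.4   60. ]
gridBL [378.8 -84.5  60. ]
gridBR [ 379.4 -388.5   60. ]
lock [569.   76.9  94. ]
plung [669.6  71.4 130. ]
boxTL [710.5 111.2  90. ]
boxTR [704.9  24.   90. ]
boxBR [522.7  34.   90. ]
boxBL [528.  121.8  90. ]
shaker [430.8 191.2  72. ]
tub [451.3 391.4  50. ]
oil [776.7 131.3 130. ]
sauce [760.6 242.6 120. ]
```

View pics/c1.png

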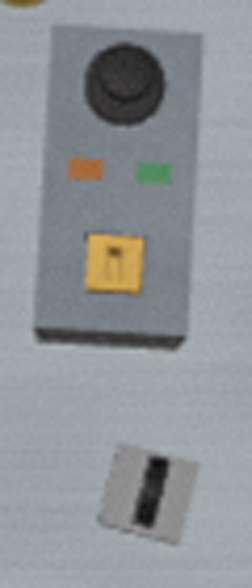

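The crop shows the lock slot centred near (114,263), aligned with the box. The key bow runs from (145,525) to (160,460), so the stand is yawed about -13°. The measurements agree: box about 182 x 88 mm, lock-to-plunger about 101 mm (105 stated). Next is a planner helper, then I move.

```bash
cat >> h.py <<'E'
def plan(wps, step=0.055, o=None):
    """wps: list of (x,y,z mm, phi deg of tool y). prints rows in tool frame."""
    o=o or ctrl.get_obs(); p=np.array(o["ee_pos"],float); r=R.from_rotvec(o["orientation"])
    for (x,y,z,phi) in wps:
        T=np.array([x,y,z],float); c,s=np.cos(np.radians(phi)),np.sin(np.radians(phi))
        rt=R.from_matrix(np.array([[0,c,s],[0,s,-c],[-1,0,0]]))
        rel=(r.inv()*rt).as_rotvec(); D=T-p
        n=max(1,int(np.ceil(np.linalg.norm(D)/1000/step)),int(np.ceil(np.degrees(np.linalg.norm(rel))/10)))
        print('->',(x,y,z,phi),n)
        for i in range(n):
            a=r*R.from_rotvec(rel*i/n); row=list((a.inv().apply(D/n)/1000).round(4))+list(np.degrees(rel/n).round(2)); print('  ',[float(v) for v in row])
        p,r=T,rt
def presses(verbose=True):
    d=snap('top'); im=d['pixels']; hsv=cv2.cvtColor(im,cv2.COLOR_BGR2HSV)
    m=cv2.inRange(hsv,(5,90,40),(18,255,200)); m[:,:100]=0; m[:150]=0; m[300:]=0; out=[]
    n,l,s,c=cv2.connectedComponentsWithStats(m)
    for i in range(1,n):
        if s[i,4]>90:
            ys,xs=np.where(l==i); r=cv2.minAreaRect(np.stack([xs,ys],1).astype(np.float32))
            z=57 if c[i][0]<300 else 117
            W=np.array([world(d,*q,z) for q in cv2.boxPoints(r)]); e=max([W[1]-W[0],W[2]-W[1]],key=np.linalg.norm)
            a=np.degrees(np.arctan2(e[1],e[0]))%180; print('handle px',c[i].round(1),s[i,4],'xy',world(d,*r[0],z)[:2].round(1),'handle ang',a.round(1),'jaw',round(a-90,1))
E
python3 - <<'E'
from h import *
plan([(555,192,150,7)])
d=load('top'); 
for nm,u,v,z in [('lock',114.3,263,94),('bowtop end1',145,523,75),('end2',158,460,75),('bowmid',152,491,87),('s1',117,443,42),('s2',200,462,42),('s3',180,545,42),('s4',98,522,42)]: print(nm,world(d,(u+.5)/4.2+261.5,(v+.5)/4.2+134.5,z).round(1))
E
```

```text
-> (555, 192, 150, 7) 16
   [0.0045, -0.0362, -0.0366, -4.59, -0.0, 0.0]
   [0.0045, -0.0331, -0.0394, -4.59, -0.0, 0.0]
   [0.0045, -0.0299, -0.0419, -4.59, -0.0, 0.0]
   [0.0045, -0.0264, -0.0442, -4.59, -0.0, 0.0]
   [0.0045, -0.0228, -0.0461, -4.59, -0.0, 0.0]
   [0.0045, -0.019, -0.0478, -4.59, -0.0, 0.0]
   [0.0045, -0.0152, -0.0492, -4.59, -0.0, 0.0]
   [0.0045, -0.0112, -0.0502, -4.59, -0.0, 0.0]
   [0.0045, -0.0071, -0.051, -4.59, -0.0, 0.0]
   [0.0045, -0.003, -0.0514, -4.59, -0.0, 0.0]
   [0.0045, 0.0011, -0.0514, -4.59, -0.0, 0.0]
   [0.0045, 0.0052, -0.0512, -4.59, -0.0, 0.0]
   [0.0045, 0.0093, -0.0506, -4.59, -0.0, 0.0]
   [0.0045, 0.0133, -0.0497, -4.59, -0.0, 0.0]
   [0.0045, 0.0173, -0.0485, -4.59, -0.0, 0.0]
   [0.0045, 0.0211, -0.0469, -4.59, -0.0, 0.0]
lock [570.6  76.7  94. ]
bowtop end1 [420.2  59.   75. ]
end2 [456.9  51.2  75. ]
bowmid [438.4  55.3  87. ]
s1 [468.7  74.3  42. ]
s2 [457.2  24.5  42. ]
s3 [407.7  36.9  42. ]
s4 [421.4  85.9  42. ]
```

Emit:
{"name": "carry_out", "arguments": {"commands": [[0.0, -0.036, -0.037, -4.6, 0, 0], [0.0, -0.033, -0.039, -4.6, 0, 0], [0.0, -0.03, -0.042, -4.6, 0, 0], [0.0, -0.026, -0.044, -4.6, 0, 0], [0.0, -0.023, -0.046, -4.6, 0, 0], [0.0, -0.019, -0.048, -4.6, 0, 0], [0.0, -0.015, -0.049, -4.6, 0, 0], [0.0, -0.011, -0.05, -4.6, 0, 0]], "grip": 0.2}}

```text
t: 1.1
ee_pos: [401.5, -180.9, 220.3]
orientation: [1.571, 0.93, -1.57]
ft_force: [0.3, -1.3, 0.4]
width: 70.0
```

Emit:
{"name": "carry_out", "arguments": {"commands": [[0.004, -0.007, -0.051, -4.6, 0, 0], [0.004, -0.003, -0.051, -4.6, 0, 0], [0.004, 0.001, -0.051, -4.6, 0, 0], [0.004, 0.005, -0.051, -4.6, 0, 0], [0.004, 0.009, -0.051, -4.6, 0, 0], [0.004, 0.013, -0.05, -4.6, 0, 0], [0.004, 0.017, -0.048, -4.6, 0, 0], [0.004, 0.021, -0.047, -4.6, 0, 0]]}}

```text
t: 2.1
ee_pos: [545.2, 218.4, 187.5]
orientation: [1.09, 1.283, -1.09]
ft_force: [0.9, -0.9, 0.1]
width: 70.1
```

Run:
```python
from h import *
st(); presses(); plan([(555,192,120,7)])
```

```text
t 2.1 pos [545.2 218.4 187.5] F [ 0.9 -0.9  0.1] w 70.1
tool axes (cols)
 [[-0.001  0.987  0.161]
 [ 0.002  0.161 -0.987]
 [-1.    -0.001 -0.002]]
q [0.36  0.411 1.742 0.002 0.989 0.197]
handle px [238.8 206.5] 91 xy [551.4 208.1] handle ang 106.5 jaw 16.5
handle px [125.5 233.7] 185 xy [484.9 482.8] handle ang 61.9 jaw -28.1
-> (555, 192, 120, 7) 2
   [0.0336, 0.0011, 0.0163, 1.26, -0.13, -0.05]
   [0.0337, 0.0015, 0.0162, 1.26, -0.13, -0.05]
```

Emit:
{"name": "carry_out", "arguments": {"commands": [[0.034, 0.001, 0.016, 1.2, 0, 0], [0.034, 0.001, 0.016, 1.2, 0, 0], [0, 0, 0, 0, 0, 0]]}}

```text
t: 2.52
ee_pos: [554.5, 194.5, 117.1]
orientation: [1.119, 1.269, -1.112]
ft_force: [0.4, 0.7, 1.2]
width: 70.2
```

Run:
```python
from h import *
st(); plan([(555,192,33,7),(555,192,190,7)]); snap('scene','g1.png',(220,120,360,240),5)
```

```text
t 2.52 pos [554.5 194.5 117.1] F [0.4 0.7 1.2] w 70.2
tool axes (cols)
 [[ 0.001  0.992  0.127]
 [ 0.005  0.127 -0.992]
 [-1.     0.001 -0.005]]
q [0.315 0.507 1.784 0.006 0.849 0.184]
-> (555, 192, 33, 7) 2
   [0.042, 0.0, 0.0015, 0.15, -0.13, -0.04]
   [0.042, 0.0001, 0.0014, 0.15, -0.13, -0.04]
-> (555, 192, 190, 7) 3
   [-0.0523, 0.0, 0.0, 0.0, 0.0, 0.0]
   [-0.0523, 0.0, 0.0, 0.0, 0.0, 0.0]
   [-0.0523, 0.0, 0.0, 0.0, 0.0, 0.0]
```

View pics/g1.png

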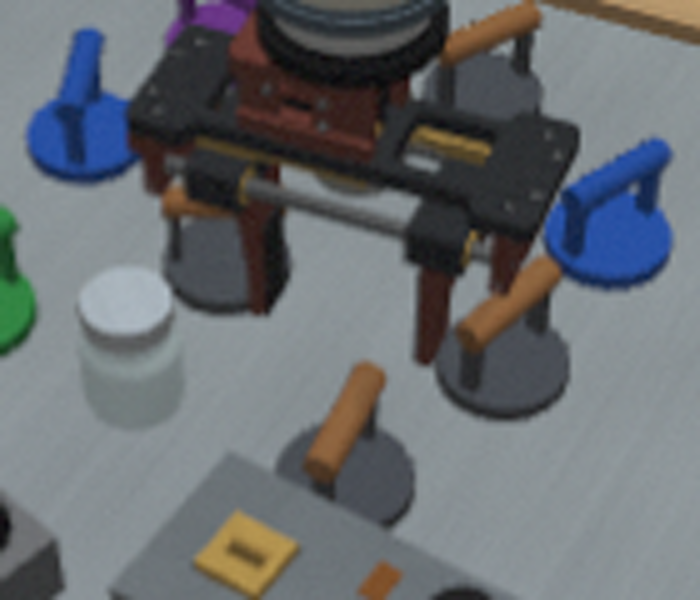

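The gripper sits over press B: fingers at (260,310) and (430,360), handle at (345,420) below. Descending.

Emit:
{"name": "carry_out", "arguments": {"commands": [[0.042, 0, 0.0015, 0.1, -0.1, 0], [0.042, 0, 0.0015, 0.1, -0.1, 0], [0, 0, 0, 0, 0, 0]]}}

```text
t: 2.95
ee_pos: [560.3, 194.9, 38.5]
orientation: [1.126, 1.26, -1.106]
ft_force: [-0.5, 0.4, 0.5]
width: 70.0
```

Emit:
{"name": "carry_out", "arguments": {"commands": [[0, 0, 0, 0, 0, 0], [0, 0, 0, 0, 0, 0], [0, 0, 0, 0, 0, 0], [0, 0, 0, 0, 0, 0]], "grip": 1}}

```text
t: 3.45
ee_pos: [563.9, 196.6, 45.2]
orientation: [1.132, 1.256, -1.098]
ft_force: [-1.6, -0.1, -0.6]
width: 33.9
```

Run:
```python
from h import *
st(); plan([(555,192,190,7),(590,-175,190,0),(590,-175,110,0)])
```

```text
t 3.45 pos [563.9 196.6  45.2] F [-1.6 -0.1 -0.6] w 33.9
tool axes (cols)
 [[ 0.02   0.992  0.125]
 [ 0.008  0.125 -0.992]
 [-1.     0.021 -0.006]]
q [0.315 0.622 1.798 0.003 0.7   0.188]
-> (555, 192, 190, 7) 3
   [-0.0483, -0.0021, 0.0009, 0.06, -0.11, -0.41]
   [-0.0483, -0.0025, 0.001, 0.06, -0.11, -0.41]
   [-0.0483, -0.0028, 0.0011, 0.06, -0.11, -0.41]
-> (590, -175, 190, 0) 7
   [0.0, -0.0014, 0.0526, 1.0, 0.0, 0.0]
   [0.0, -0.0005, 0.0527, 1.0, 0.0, 0.0]
   [0.0, 0.0004, 0.0527, 1.0, 0.0, 0.0]
   [0.0, 0.0013, 0.0526, 1.0, 0.0, 0.0]
   [0.0, 0.0022, 0.0526, 1.0, 0.0, 0.0]
   [0.0, 0.0032, 0.0526, 1.0, 0.0, 0.0]
   [0.0, 0.0041, 0.0525, 1.0, 0.0, 0.0]
-> (590, -175, 110, 0) 2
   [0.04, 0.0, 0.0, 0.0, 0.0, 0.0]
   [0.04, 0.0, 0.0, 0.0, 0.0, 0.0]
```

Emit:
{"name": "carry_out", "arguments": {"commands": [[0, 0, 0, 0, 0, 0], [0, 0, 0, 0, 0, 0], [0, 0, 0, 0, 0, 0]], "grip": 0.4}}

```text
t: 3.82
ee_pos: [564.2, 196.7, 45.7]
orientation: [1.132, 1.255, -1.098]
ft_force: [0.5, -0.5, -1.2]
width: 52.5
```

Run:
```python
from h import *
o,M=st(); print(np.round(o["qvel"],3),np.round(o["joint_torque"],2),np.round(o["moment"],2)); plan([(555,192,33,7)])
d=snap('scene','g2.png',(220,120,360,240),4)
```

```text
t 3.83 pos [564.2 196.7  45.7] F [ 0.5 -0.5 -1.2] w 52.5
tool axes (cols)
 [[ 0.021  0.992  0.125]
 [ 0.009  0.125 -0.992]
 [-1.     0.022 -0.006]]
q [0.315 0.621 1.798 0.003 0.7   0.188]
[-0.001 -0.     0.001 -0.001 -0.    -0.   ] [ 1.000e-02 -5.683e+01 -1.840e+01  5.000e-02 -9.000e-02  0.000e+00] [-0.02 -0.1  -0.03]
-> (555, 192, 33, 7) 1
   [0.0125, -0.01, 0.0036, 0.17, -0.34, -1.27]
```

View pics/g2.png

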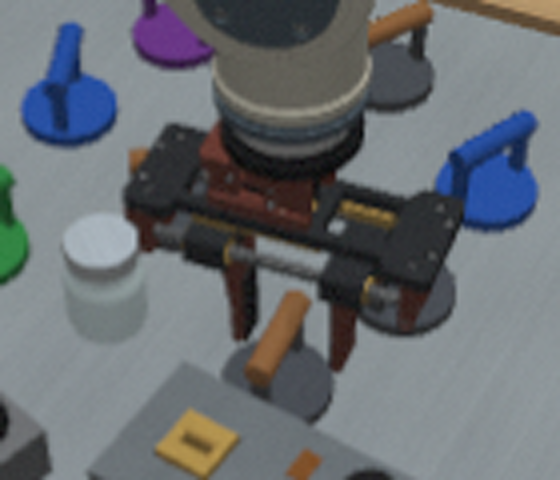

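Opened, the fingers straddle the handle at (279,335) with the tip midpoint at (290,350), offset as computed. Drift comes from fast rows, so I'll correct slowly.

Emit:
{"name": "carry_out", "arguments": {"commands": [[0.0, -0.01, 0.003, 0.2, -0.3, -1.2], [0.007, 0, 0, 0, 0, 0], [0.006, 0, 0, 0, 0, 0], [0, 0, 0, 0, 0, 0]]}}

```text
t: 4.38
ee_pos: [553.5, 191.9, 30.9]
orientation: [1.119, 1.265, -1.121]
ft_force: [0.4, 0.0, 0.2]
width: 52.9
```

Emit:
{"name": "carry_out", "arguments": {"commands": [[0, 0, 0, 0, 0, 0]]}}

```text
t: 4.5
ee_pos: [553.4, 191.9, 30.7]
orientation: [1.119, 1.265, -1.121]
ft_force: [-0.0, -0.5, -0.3]
width: 52.9
```

Run:
```python
from h import *
st(); plan([(555,192,33,7)])
```

```text
t 4.5 pos [553.4 191.9  30.7] F [-0.  -0.5 -0.3] w 52.9
tool axes (cols)
 [[-0.002  0.993  0.121]
 [-0.     0.121 -0.993]
 [-1.    -0.002 -0.   ]]
q [3.130e-01 6.420e-01 1.809e+00 1.000e-03 6.920e-01 1.920e-01]
-> (555, 192, 33, 7) 1
   [-0.0023, 0.0016, 0.0001, -0.05, -0.0, 0.1]
```

Emit:
{"name": "carry_out", "arguments": {"commands": [[-0.002, 0, 0, 0, 0, 0], [0, 0, 0, 0, 0, 0], [0, 0, 0, 0, 0, 0], [0, 0, 0, 0, 0, 0], [0, 0, 0, 0, 0, 0]], "grip": 1}}

```text
t: 5.12
ee_pos: [554.3, 192.2, 33.5]
orientation: [1.12, 1.264, -1.119]
ft_force: [0.6, 0.7, -1.3]
width: 17.1
```

Emit:
{"name": "carry_out", "arguments": {"commands": [[-0.02, 0, 0, 0, 0, 0], [-0.04, 0, 0, 0, 0, 0], [-0.04, 0, 0, 0, 0, 0], [-0.04, 0, 0, 0, 0, 0], [-0.02, 0, 0, 0, 0, 0], [0, 0, 0, 0, 0, 0]]}}

```text
t: 5.88
ee_pos: [551.8, 191.4, 201.9]
orientation: [1.117, 1.267, -1.122]
ft_force: [-0.2, -0.2, -3.2]
width: 17.2
```

Run:
```python
from h import *
st(); plan([(590,-175,190,0)],.05)
```

```text
t 5.88 pos [551.8 191.4 201.9] F [-0.2 -0.2 -3.2] w 17.2
tool axes (cols)
 [[-0.004  0.993  0.121]
 [-0.001  0.121 -0.993]
 [-1.    -0.004  0.   ]]
q [3.130e-01 3.900e-01 1.737e+00 1.000e-03 1.019e+00 1.920e-01]
-> (590, -175, 190, 0) 8
   [0.0015, -0.0008, 0.046, 0.87, 0.0, 0.03]
   [0.0015, -0.0001, 0.046, 0.87, 0.0, 0.03]
   [0.0015, 0.0006, 0.046, 0.87, 0.0, 0.03]
   [0.0015, 0.0013, 0.046, 0.87, 0.0, 0.03]
   [0.0015, 0.002, 0.046, 0.87, 0.0, 0.03]
   [0.0015, 0.0027, 0.046, 0.87, 0.0, 0.03]
   [0.0015, 0.0034, 0.0459, 0.87, 0.0, 0.03]
   [0.0015, 0.0041, 0.0459, 0.87, 0.0, 0.03]
```

Emit:
{"name": "carry_out", "arguments": {"commands": [[0.0, 0, 0.03, 0.9, 0, 0], [0.0, 0, 0.046, 0.9, 0, 0], [0.002, 0.001, 0.05, 0.9, 0, 0], [0.002, 0.001, 0.05, 0.9, 0, 0], [0.002, 0.002, 0.05, 0.9, 0, 0], [0.002, 0.003, 0.05, 0.9, 0, 0], [0.001, 0.003, 0.05, 0.9, 0, 0], [0, 0.004, 0.025, 0.9, 0, 0]]}}

```text
t: 6.88
ee_pos: [582.9, -166.1, 185.6]
orientation: [1.204, 1.221, -1.224]
ft_force: [-0.5, 0.7, -3.0]
width: 17.2
```

Emit:
{"name": "carry_out", "arguments": {"commands": [[0, 0, 0, 0, 0, 0]]}}

```text
t: 7.0
ee_pos: [582.1, -167.6, 184.4]
orientation: [1.206, 1.221, -1.227]
ft_force: [0.8, 0.4, -3.3]
width: 17.3
```

Run:
```python
from h import *
st(); plan([(590,-175,110,0),(590,-175,94,0)],.05); presses()
```

```text
t 7.0 pos [ 582.1 -167.6  184.4] F [ 0.8  0.4 -3.3] w 17.3
tool axes (cols)
 [[-0.019  1.    -0.006]
 [ 0.002 -0.006 -1.   ]
 [-1.    -0.019 -0.001]]
q [-0.298  0.448  1.69  -0.005  1.022 -0.289]
-> (590, -175, 110, 0) 2
   [0.0371, 0.0047, 0.0037, -0.18, -0.04, 0.54]
   [0.0371, 0.0043, 0.0037, -0.18, -0.04, 0.54]
-> (590, -175, 94, 0) 1
   [0.016, 0.0, 0.0, 0.0, 0.0, 0.0]
handle px [200.  192.4] 177 xy [588.5 299.8] handle ang 77.3 jaw -12.7
handle px [125.7 233.9] 182 xy [484.1 482.4] handle ang 63.4 jaw -26.6
handle px [202.1 257. ] 177 xy [426.1 291.6] handle ang 30.3 jaw -59.7
```

Emit:
{"name": "carry_out", "arguments": {"commands": [[0.02, 0.005, 0.003, -0.2, 0, 0.6], [0.035, 0.003, 0.003, -0.2, 0, 0.5], [0.018, 0, 0, 0, 0, 0], [0.008, 0, 0, 0, 0, 0], [0, 0, 0, 0, 0, 0]]}}

```text
t: 7.68
ee_pos: [587.8, -167.2, 100.4]
orientation: [1.206, 1.217, -1.205]
ft_force: [-0.6, -1.3, -3.3]
width: 17.2
```

Run:
```python
from h import *
st(); plan([(590,-175,94,0)],.05)
```

```text
t 7.67 pos [ 587.8 -167.2  100.4] F [-0.6 -1.3 -3.3] w 17.2
tool axes (cols)
 [[-0.003  1.     0.007]
 [ 0.004  0.007 -1.   ]
 [-1.    -0.003 -0.004]]
q [-0.298  0.562  1.732  0.004  0.852 -0.307]
-> (590, -175, 94, 0) 1
   [0.0063, 0.0021, 0.0078, 0.38, -0.23, 0.17]
```

Emit:
{"name": "carry_out", "arguments": {"commands": [[0.003, 0.002, 0.008, 0.3, -0.2, 0.2], [0.003, 0, 0, 0, 0, 0], [0.003, 0, 0, 0, 0, 0]]}}

```text
t: 8.05
ee_pos: [592.0, -176.2, 93.5]
orientation: [1.21, 1.205, -1.205]
ft_force: [2.4, 1.7, 4.5]
width: 17.5
```

Run:
```python
from h import *
st()
```

```text
t 8.05 pos [ 592.  -176.2   93.5] F [2.4 1.7 4.5] w 17.5
tool axes (cols)
 [[ 0.005  1.     0.001]
 [-0.001  0.001 -1.   ]
 [-1.     0.005  0.001]]
q [-3.090e-01  5.760e-01  1.726e+00  1.000e-03  8.340e-01 -3.100e-01]
```

Emit:
{"name": "carry_out", "arguments": {"commands": [[0, 0, 0, 0, 0, 0], [0, 0, 0, 0, 0, 0], [0, 0, 0, 0, 0, 0]], "grip": 0.4}}

```text
t: 8.43
ee_pos: [593.0, -176.6, 94.8]
orientation: [1.211, 1.202, -1.204]
ft_force: [-0.4, 0.5, 0.2]
width: 43.7
```

Emit:
{"name": "carry_out", "arguments": {"commands": [[-0.02, 0, 0, 0, 0, 0], [-0.04, 0, 0, 0, 0, 0], [-0.03, 0, 0, 0, 0, 0], [0, 0, 0, 0, 0, 0]]}}

```text
t: 8.93
ee_pos: [593.0, -176.6, 191.4]
orientation: [1.211, 1.2, -1.202]
ft_force: [0.7, -0.0, -0.7]
width: 52.9
```

Run:
```python
from h import *
st(); plan([(588,300,170,-13)],.052); presses()
```

```text
t 8.93 pos [ 593.  -176.6  191.4] F [ 0.7 -0.  -0.7] w 52.9
tool axes (cols)
 [[ 0.01   1.     0.001]
 [-0.003  0.001 -1.   ]
 [-1.     0.01   0.003]]
q [-3.090e-01  4.450e-01  1.676e+00  1.000e-03  1.010e+00 -3.100e-01]
-> (588, 300, 170, -13) 10
   [0.002, -0.0005, -0.0477, 1.31, 0.01, -0.06]
   [0.002, -0.0016, -0.0476, 1.31, 0.01, -0.06]
   [0.002, -0.0026, -0.0476, 1.31, 0.01, -0.06]
   [0.002, -0.0037, -0.0475, 1.31, 0.01, -0.06]
   [0.002, -0.0048, -0.0474, 1.31, 0.01, -0.06]
   [0.0021, -0.0059, -0.0473, 1.31, 0.01, -0.06]
   [0.0021, -0.007, -0.0472, 1.31, 0.01, -0.06]
   [0.0021, -0.008, -0.047, 1.31, 0.01, -0.06]
   [0.0021, -0.0091, -0.0468, 1.31, 0.01, -0.06]
   [0.0021, -0.0102, -0.0466, 1.31, 0.01, -0.06]
handle px [388.7 187. ] 123 xy [ 591.7 -163.1] handle ang 89.8 jaw -0.2
handle px [200.1 192.4] 177 xy [588.4 299.5] handle ang 77.3 jaw -12.7
handle px [125.5 233.8] 183 xy [484.8 482.8] handle ang 62.1 jaw -27.9
handle px [202.  256.9] 174 xy [426.6 292. ] handle ang 30.3 jaw -59.7
```

Emit:
{"name": "carry_out", "arguments": {"commands": [[0, 0, -0.03, 1.3, 0, 0], [0, -0.002, -0.048, 1.3, 0, 0], [0, -0.003, -0.048, 1.3, 0, 0], [0, -0.004, -0.048, 1.3, 0, 0], [0, -0.005, -0.048, 1.3, 0, 0], [0.002, -0.006, -0.048, 1.3, 0, 0], [0.002, -0.007, -0.048, 1.3, 0, 0], [0.002, -0.008, -0.048, 1.3, 0, 0]]}}

```text
t: 9.98
ee_pos: [583.5, 198.9, 174.1]
orientation: [1.345, 1.112, -1.355]
ft_force: [0.3, 0.2, -0.3]
width: 52.3
```

Emit:
{"name": "carry_out", "arguments": {"commands": [[0.01, -0.009, -0.047, 1.3, 0, 0], [0.01, -0.009, -0.03, 1.3, 0, 0], [0, 0, 0, 0, 0, 0], [0, 0, 0, 0, 0, 0]]}}

```text
t: 10.48
ee_pos: [577.5, 282.1, 148.2]
orientation: [1.369, 1.091, -1.392]
ft_force: [-0.6, 0.2, -1.2]
width: 53.0
```

Run:
```python
from h import *
st(); plan([(588.4,299.5,90,-13),(588.4,299.5,33,-13)],.052)
```

```text
t 10.47 pos [577.5 282.1 148.2] F [-0.6  0.2 -1.2] w 53.0
tool axes (cols)
 [[-0.012  0.972 -0.233]
 [-0.007 -0.233 -0.973]
 [-1.    -0.01   0.009]]
q [ 4.360e-01  5.410e-01  1.629e+00 -1.000e-03  9.860e-01  6.720e-01]
-> (588.4, 299.5, 90, -13) 2
   [0.029, 0.0036, -0.01, -0.23, 0.27, 0.28]
   [0.0291, 0.0035, -0.0098, -0.23, 0.27, 0.28]
-> (588.4, 299.5, 33, -13) 2
   [0.0285, 0.0, -0.0, 0.0, 0.0, 0.0]
   [0.0285, 0.0, -0.0, 0.0, 0.0, 0.0]
```

Emit:
{"name": "carry_out", "arguments": {"commands": [[0.025, 0.004, -0.011, -0.2, 0.3, 0.3], [0.02, 0.003, -0.009, -0.2, 0.2, 0.3], [0.01, 0, 0, 0, 0, 0], [0, 0, 0, 0, 0, 0]]}}

```text
t: 10.98
ee_pos: [589.8, 296.1, 91.7]
orientation: [1.377, 1.089, -1.377]
ft_force: [-0.6, 0.6, -0.3]
width: 53.0
```

Run:
```python
from h import *
st(); plan([(588.4,299.5,33,-13)],.052)
```

```text
t 10.97 pos [589.8 296.1  91.7] F [-0.6  0.6 -0.3] w 53.0
tool axes (cols)
 [[ 0.001  0.973 -0.229]
 [-0.001 -0.229 -0.973]
 [-1.     0.001  0.001]]
q [ 0.448  0.631  1.622 -0.002  0.889  0.68 ]
-> (588.4, 299.5, 33, -13) 2
   [0.0293, -0.0011, -0.0015, -0.12, 0.03, -0.03]
   [0.0293, -0.0011, -0.0015, -0.12, 0.03, -0.03]
```

Emit:
{"name": "carry_out", "arguments": {"commands": [[0.02, -0.001, -0.002, 0, 0, 0], [0.02, -0.001, -0.002, 0, 0, 0], [0.014, 0, 0, 0, 0, 0], [0.005, 0, 0, 0, 0, 0], [0, 0, 0, 0, 0, 0]]}}

```text
t: 11.6
ee_pos: [588.8, 300.3, 28.9]
orientation: [1.377, 1.089, -1.377]
ft_force: [-0.7, -0.5, 0.2]
width: 52.9
```

Run:
```python
from h import *
st(); plan([(588.4,299.5,33,-13)],.052)
```

```text
t 11.6 pos [588.8 300.3  28.9] F [-0.7 -0.5  0.2] w 52.9
tool axes (cols)
 [[ 0.001  0.973 -0.229]
 [-0.001 -0.229 -0.973]
 [-1.     0.001  0.001]]
q [ 0.454  0.721  1.633 -0.002  0.788  0.687]
-> (588.4, 299.5, 33, -13) 1
   [-0.0041, -0.0002, 0.0008, -0.26, 0.06, -0.07]
```

Emit:
{"name": "carry_out", "arguments": {"commands": [[-0.004, 0, 0, 0, 0, 0], [0, 0, 0, 0, 0, 0], [0, 0, 0, 0, 0, 0], [0, 0, 0, 0, 0, 0]], "grip": 1}}

```text
t: 12.1
ee_pos: [589.9, 300.8, 35.1]
orientation: [1.38, 1.088, -1.375]
ft_force: [0.9, -1.0, -2.7]
width: 17.0
```

Emit:
{"name": "carry_out", "arguments": {"commands": [[-0.02, 0, 0, 0, 0, 0], [-0.04, 0, 0, 0, 0, 0], [-0.045, 0, 0, 0, 0, 0], [-0.045, 0, 0, 0, 0, 0], [-0.02, 0, 0, 0, 0, 0], [0, 0, 0, 0, 0, 0]]}}

```text
t: 12.85
ee_pos: [588.3, 300.3, 214.6]
orientation: [1.379, 1.088, -1.375]
ft_force: [-0.7, -0.0, -3.3]
width: 17.5
```

Run:
```python
from h import *
st(); plan([(590,-300,190,0)],.054)
```

```text
t 12.85 pos [588.3 300.3 214.6] F [-0.7 -0.  -3.3] w 17.5
tool axes (cols)
 [[ 0.003  0.973 -0.229]
 [-0.    -0.229 -0.973]
 [-1.     0.003 -0.   ]]
q [ 0.455  0.482  1.554 -0.002  1.102  0.687]
-> (590, -300, 190, 0) 12
   [0.0021, 0.0116, 0.0487, -1.11, -0.0, -0.01]
   [0.0021, 0.0107, 0.0489, -1.11, -0.0, -0.01]
   [0.0021, 0.0097, 0.0491, -1.11, -0.0, -0.01]
   [0.0021, 0.0088, 0.0492, -1.11, -0.0, -0.01]
   [0.0021, 0.0078, 0.0494, -1.11, -0.0, -0.01]
   [0.0021, 0.0069, 0.0495, -1.11, -0.0, -0.01]
   [0.0021, 0.0059, 0.0497, -1.11, -0.0, -0.01]
   [0.0021, 0.005, 0.0498, -1.11, -0.0, -0.01]
   [0.0021, 0.004, 0.0499, -1.11, -0.0, -0.01]
   [0.0021, 0.003, 0.0499, -1.11, -0.0, -0.01]
   [0.0021, 0.0021, 0.05, -1.11, -0.0, -0.01]
   [0.0021, 0.0011, 0.05, -1.11, -0.0, -0.01]
```

Emit:
{"name": "carry_out", "arguments": {"commands": [[0, 0.008, 0.03, -1.1, 0, 0], [0, 0.011, 0.049, -1.1, 0, 0], [0, 0.01, 0.049, -1.1, 0, 0], [0, 0.009, 0.049, -1.1, 0, 0], [0, 0.008, 0.049, -1.1, 0, 0], [0, 0.007, 0.05, -1.1, 0, 0], [0, 0.006, 0.05, -1.1, 0, 0], [0, 0.005, 0.05, -1.1, 0, 0]]}}

```text
t: 13.85
ee_pos: [587.0, -89.6, 208.0]
orientation: [1.253, 1.182, -1.264]
ft_force: [0.5, 0.4, -3.8]
width: 17.4
```

Emit:
{"name": "carry_out", "arguments": {"commands": [[0, 0.004, 0.05, -1.1, 0, 0], [0, 0.003, 0.05, -1.1, 0, 0], [0, 0.002, 0.05, -1.1, 0, 0], [0, 0.001, 0.04, -1.1, 0, 0], [0, 0, 0.015, 0, 0, 0], [0, 0, 0, 0, 0, 0], [0, 0, 0, 0, 0, 0]]}}

```text
t: 14.72
ee_pos: [584.0, -301.7, 200.6]
orientation: [1.198, 1.231, -1.214]
ft_force: [-0.3, -0.0, -3.6]
width: 17.7
```

Run:
```python
from h import *
st(); plan([(590,-300,100,0)],.03)
```

```text
t 14.72 pos [ 584.  -301.7  200.6] F [-0.3 -0.  -3.6] w 17.7
tool axes (cols)
 [[-0.019  1.     0.009]
 [ 0.005  0.009 -1.   ]
 [-1.    -0.019 -0.005]]
q [-0.493  0.502  1.556 -0.005  1.102 -0.499]
-> (590, -300, 100, 0) 4
   [0.0251, 0.002, -0.0003, 0.12, -0.07, 0.27]
   [0.0251, 0.0019, -0.0003, 0.12, -0.07, 0.27]
   [0.0251, 0.0017, -0.0004, 0.12, -0.07, 0.27]
   [0.0251, 0.0016, -0.0004, 0.12, -0.07, 0.27]
```

Emit:
{"name": "carry_out", "arguments": {"commands": [[0.025, 0.002, 0, 0.1, -0.1, 0.4], [0.025, 0.002, 0, 0.1, -0.1, 0.4], [0.025, 0.002, 0, 0.1, 0, 0.2], [0.012, 0, 0, 0, 0, 0], [0.006, 0, 0, 0, 0, 0], [0, 0, 0, 0, 0, 0]]}}

```text
t: 15.48
ee_pos: [591.4, -293.6, 107.0]
orientation: [1.203, 1.216, -1.2]
ft_force: [0.6, -0.3, -2.2]
width: 17.3
```

Run:
```python
from h import *
st(); plan([(590,-300,95,0)],.03)
```

```text
t 15.47 pos [ 591.4 -293.6  107. ] F [ 0.6 -0.3 -2.2] w 17.3
tool axes (cols)
 [[ 0.001  1.     0.011]
 [ 0.002  0.011 -1.   ]
 [-1.     0.001 -0.002]]
q [-0.48   0.611  1.615  0.003  0.916 -0.493]
-> (590, -300, 95, 0) 1
   [0.0119, -0.0014, 0.0064, 0.63, -0.12, -0.03]
```

Emit:
{"name": "carry_out", "arguments": {"commands": [[0.005, -0.001, 0.006, 0.5, -0.1, 0], [0.004, 0, 0, 0, 0, 0], [0.003, 0, 0, 0, 0, 0], [0.003, 0, 0, 0, 0, 0]]}}

```text
t: 15.98
ee_pos: [591.6, -301.1, 94.9]
orientation: [1.209, 1.206, -1.206]
ft_force: [-9.2, 5.4, 25.7]
width: 17.2
```

Run:
```python
from h import *
st()
```

```text
t 15.97 pos [ 591.6 -301.1   94.9] F [-9.2  5.4 25.7] w 17.2
tool axes (cols)
 [[ 0.004  1.     0.001]
 [-0.001  0.001 -1.   ]
 [-1.     0.004  0.001]]
q [-4.890e-01  6.300e-01  1.614e+00  1.000e-03  8.940e-01 -4.910e-01]
```

Emit:
{"name": "carry_out", "arguments": {"commands": [[-0.001, 0, 0, 0, 0, 0], [0, 0, 0, 0, 0, 0], [0, 0, 0, 0, 0, 0]], "grip": 0.4}}

```text
t: 16.35
ee_pos: [592.7, -301.8, 97.3]
orientation: [1.209, 1.203, -1.205]
ft_force: [-0.4, -0.4, 0.4]
width: 44.0
```

Emit:
{"name": "carry_out", "arguments": {"commands": [[-0.02, 0, 0, 0, 0, 0], [-0.04, 0, 0, 0, 0, 0], [-0.04, 0, 0, 0, 0, 0], [-0.01, 0, 0, 0, 0, 0], [0, 0, 0, 0, 0, 0]]}}

```text
t: 16.98
ee_pos: [592.3, -301.6, 213.6]
orientation: [1.209, 1.201, -1.204]
ft_force: [0.3, -1.1, -0.9]
width: 52.7
```

Run:
```python
from h import *
st(); plan([(426.6,292,190,-60)],.054); presses()
```

```text
t 16.98 pos [ 592.3 -301.6  213.6] F [ 0.3 -1.1 -0.9] w 52.7
tool axes (cols)
 [[ 0.008  1.     0.001]
 [-0.004  0.001 -1.   ]
 [-1.     0.008  0.004]]
q [-4.890e-01  4.870e-01  1.550e+00  1.000e-03  1.097e+00 -4.900e-01]
-> (426.6, 292, 190, -60) 12
   [0.0017, -0.0138, -0.0495, 5.01, -0.0, -0.04]
   [0.0017, -0.018, -0.0481, 5.01, -0.0, -0.04]
   [0.0017, -0.0222, -0.0463, 5.01, -0.0, -0.04]
   [0.0017, -0.0261, -0.0442, 5.01, -0.0, -0.04]
   [0.0017, -0.0299, -0.0418, 5.01, -0.0, -0.04]
   [0.0018, -0.0334, -0.039, 5.01, -0.0, -0.04]
   [0.0018, -0.0367, -0.036, 5.01, -0.0, -0.04]
   [0.0018, -0.0397, -0.0326, 5.01, -0.0, -0.04]
   [0.0018, -0.0424, -0.029, 5.01, -0.0, -0.04]
   [0.0019, -0.0447, -0.0252, 5.01, -0.0, -0.04]
   [0.0019, -0.0468, -0.0212, 5.01, -0.0, -0.04]
   [0.0019, -0.0484, -0.0171, 5.01, -0.0, -0.04]
handle px [394. 187.] 199 xy [ 591.7 -175. ] handle ang 89.8 jaw -0.2
handle px [447.1 187.1] 205 xy [ 586.4 -299.5] handle ang 89.8 jaw -0.2
handle px [125.6 233.8] 182 xy [484.8 482.7] handle ang 62.1 jaw -27.9
handle px [202.  256.9] 175 xy [426.7 291.9] handle ang 30.3 jaw -59.7
```

Emit:
{"name": "carry_out", "arguments": {"commands": [[0, -0.008, -0.03, 5, 0, 0], [0, -0.018, -0.048, 5, 0, 0], [0, -0.022, -0.046, 5, 0, 0], [0, -0.026, -0.044, 5, 0, 0], [0, -0.03, -0.042, 5, 0, 0], [0, -0.033, -0.039, 5, 0, 0], [0, -0.037, -0.036, 5, 0, 0], [0, -0.04, -0.033, 5, 0, 0]]}}

```text
t: 18.02
ee_pos: [482.3, 84.6, 199.7]
orientation: [1.712, 0.778, -1.733]
ft_force: [0.5, 0.5, 0.7]
width: 52.8
```

Emit:
{"name": "carry_out", "arguments": {"commands": [[0.002, -0.042, -0.029, 5, 0, 0], [0.002, -0.045, -0.025, 5, 0, 0], [0.002, -0.046, -0.021, 5, 0, 0], [0.002, -0.035, -0.012, 5, 0, 0], [0, -0.01, 0, 0, 0, 0], [0, 0, 0, 0, 0, 0], [0, 0, 0, 0, 0, 0]]}}

```text
t: 18.9
ee_pos: [423.8, 282.9, 183.6]
orientation: [1.92, 0.486, -1.973]
ft_force: [-0.2, 0.3, -0.7]
width: 53.1
```

Run:
```python
from h import *
st(); plan([(426.6,292,90,-60)],.03)
```

```text
t 18.9 pos [423.8 282.9 183.6] F [-0.2  0.3 -0.7] w 53.1
tool axes (cols)
 [[-0.025  0.471 -0.882]
 [-0.008 -0.882 -0.47 ]
 [-1.    -0.005  0.026]]
q [0.561 0.319 1.898 0.009 0.95  1.637]
-> (426.6, 292, 90, -60) 4
   [0.0234, -0.0015, -0.0023, -0.48, 0.37, 0.08]
   [0.0234, -0.0016, -0.0021, -0.48, 0.37, 0.08]
   [0.0234, -0.0016, -0.002, -0.48, 0.37, 0.08]
   [0.0234, -0.0016, -0.0019, -0.48, 0.37, 0.08]
```

Emit:
{"name": "carry_out", "arguments": {"commands": [[0.024, -0.002, -0.003, -0.5, 0.4, 0.1], [0.024, -0.002, -0.002, -0.5, 0.4, 0.1], [0.024, -0.002, -0.002, -0.5, 0.4, 0.1], [0.015, -0.001, -0.002, -0.5, 0.3, 0.1], [0, 0, 0, 0, 0, 0], [0, 0, 0, 0, 0, 0]]}}

```text
t: 19.65
ee_pos: [430.7, 286.6, 95.3]
orientation: [1.932, 0.511, -1.926]
ft_force: [0.3, 0.5, 0.5]
width: 53.1
```

Run:
```python
from h import *
st(); plan([(426.6,292,33,-60)],.03)
```

```text
t 19.65 pos [430.7 286.6  95.3] F [0.3 0.5 0.5] w 53.1
tool axes (cols)
 [[ 0.003  0.496 -0.868]
 [-0.001 -0.868 -0.496]
 [-1.     0.002 -0.003]]
q [ 0.566  0.459  1.949 -0.004  0.731  1.62 ]
-> (426.6, 292, 33, -60) 3
   [0.0208, -0.0023, 0.0003, -0.08, -0.05, -0.04]
   [0.0208, -0.0023, 0.0003, -0.08, -0.05, -0.04]
   [0.0208, -0.0023, 0.0003, -0.08, -0.05, -0.04]
```

Emit:
{"name": "carry_out", "arguments": {"commands": [[0.02, -0.003, 0, 0, 0, 0], [0.02, -0.003, 0, 0, 0, 0], [0.014, -0.001, 0, 0, 0, 0], [0.004, 0, 0, 0, 0, 0], [0, 0, 0, 0, 0, 0]]}}

```text
t: 20.27
ee_pos: [430.9, 293.0, 39.7]
orientation: [1.941, 0.511, -1.921]
ft_force: [-0.1, -0.9, 0.2]
width: 53.0
```

Run:
```python
from h import *
st(); plan([(426.6,292,33,-60)],.03)
```

```text
t 20.27 pos [430.9 293.   39.7] F [-0.1 -0.9  0.2] w 53.0
tool axes (cols)
 [[ 0.009  0.495 -0.869]
 [ 0.003 -0.869 -0.495]
 [-1.     0.002 -0.01 ]]
q [ 0.576  0.561  1.961 -0.005  0.61   1.633]
-> (426.6, 292, 33, -60) 1
   [0.0066, -0.0013, 0.0043, -0.36, -0.55, -0.12]
```

Emit:
{"name": "carry_out", "arguments": {"commands": [[0.007, -0.001, 0.004, -0.3, -0.5, 0], [0, 0, 0, 0, 0, 0], [0, 0, 0, 0, 0, 0], [0, 0, 0, 0, 0, 0], [0, 0, 0, 0, 0, 0]], "grip": 1}}

```text
t: 20.9
ee_pos: [427.4, 292.1, 33.4]
orientation: [1.929, 0.514, -1.924]
ft_force: [-0.0, -0.4, -2.6]
width: 17.5
```

Emit:
{"name": "carry_out", "arguments": {"commands": [[-0.02, 0, 0, 0, 0, 0], [-0.04, 0, 0, 0, 0, 0], [-0.045, 0, 0, 0, 0, 0], [-0.045, 0, 0, 0, 0, 0], [-0.02, 0, 0, 0, 0, 0], [0, 0, 0, 0, 0, 0]]}}

```text
t: 21.65
ee_pos: [425.0, 291.1, 206.4]
orientation: [1.923, 0.512, -1.929]
ft_force: [-1.1, -0.5, -4.0]
width: 17.3
```

Run:
```python
from h import *
st(); plan([(470,-175,190,0)],.05)
```

```text
t 21.65 pos [425.  291.1 206.4] F [-1.1 -0.5 -4. ] w 17.3
tool axes (cols)
 [[-0.002  0.499 -0.866]
 [-0.004 -0.866 -0.499]
 [-1.     0.002  0.004]]
q [ 0.579  0.286  1.882 -0.002  0.978  1.628]
-> (470, -175, 190, 0) 10
   [0.0018, 0.0426, 0.0194, -6.0, 0.03, -0.0]
   [0.0018, 0.0404, 0.0237, -6.0, 0.03, -0.0]
   [0.0018, 0.0377, 0.0278, -6.0, 0.03, -0.0]
   [0.0018, 0.0345, 0.0316, -6.0, 0.03, -0.0]
   [0.0018, 0.031, 0.035, -6.0, 0.03, -0.0]
   [0.0017, 0.0272, 0.0381, -6.0, 0.03, -0.0]
   [0.0017, 0.0231, 0.0407, -6.0, 0.03, -0.0]
   [0.0017, 0.0187, 0.0429, -6.0, 0.03, -0.0]
   [0.0017, 0.0141, 0.0446, -6.0, 0.03, -0.0]
   [0.0017, 0.0093, 0.0459, -6.0, 0.03, -0.0]
```

Emit:
{"name": "carry_out", "arguments": {"commands": [[0, 0.03, 0.013, -6, 0, 0], [0, 0.041, 0.022, -6, 0, 0], [0, 0.038, 0.027, -6, 0, 0], [0, 0.035, 0.031, -6, 0, 0], [0, 0.031, 0.035, -6, 0, 0], [0, 0.027, 0.038, -6, 0, 0], [0, 0.023, 0.041, -6, 0, 0], [0, 0.019, 0.043, -6, 0, 0]]}}

```text
t: 22.65
ee_pos: [462.7, -74.9, 196.6]
orientation: [1.325, 1.128, -1.354]
ft_force: [0.4, 0.3, -2.5]
width: 16.9
```

Emit:
{"name": "carry_out", "arguments": {"commands": [[0, 0.014, 0.045, -6, 0, 0], [0, 0.009, 0.04, -6, 0, 0], [0, 0.002, 0.015, 0, 0, 0], [0, 0, 0, 0, 0, 0], [0, 0, 0, 0, 0, 0]]}}

```text
t: 23.28
ee_pos: [473.4, -180.5, 190.0]
orientation: [1.171, 1.245, -1.205]
ft_force: [-0.3, -1.1, -3.3]
width: 16.9
```

Run:
```python
from h import *
st(); plan([(470,-175,100,0)],.03)
```

```text
t 23.27 pos [ 473.4 -180.5  190. ] F [-0.3 -1.1 -3.3] w 16.9
tool axes (cols)
 [[-0.028  0.999  0.034]
 [-0.001  0.034 -0.999]
 [-1.    -0.028 -0.   ]]
q [-0.381  0.306  1.899 -0.013  0.962 -0.407]
-> (470, -175, 100, 0) 4
   [0.0225, -0.0002, -0.0014, 0.48, 0.0, 0.4]
   [0.0225, -0.0003, -0.0014, 0.48, 0.0, 0.4]
   [0.0225, -0.0005, -0.0014, 0.48, 0.0, 0.4]
   [0.0225, -0.0007, -0.0014, 0.48, 0.0, 0.4]
```

Emit:
{"name": "carry_out", "arguments": {"commands": [[0.022, 0, -0.003, 0.5, 0, 0.5], [0.022, 0, -0.003, 0.5, 0, 0.5], [0.022, 0, 0, 0.5, 0, 0.4], [0.012, 0, 0, 0.4, 0, 0.2], [0.005, 0, 0, 0, 0, 0], [0, 0, 0, 0, 0, 0], [0, 0, 0, 0, 0, 0]]}}

```text
t: 24.15
ee_pos: [472.8, -168.0, 106.1]
orientation: [1.207, 1.21, -1.204]
ft_force: [0.5, -0.4, -3.1]
width: 17.5
```

Run:
```python
from h import *
st(); plan([(470,-175,93.5,0)],.03)
```

```text
t 24.15 pos [ 472.8 -168.   106.1] F [ 0.5 -0.4 -3.1] w 17.5
tool axes (cols)
 [[ 0.003  1.     0.004]
 [ 0.     0.004 -1.   ]
 [-1.     0.003 -0.   ]]
q [-0.366  0.423  1.979  0.002  0.738 -0.372]
-> (470, -175, 93.5, 0) 1
   [0.0126, -0.0029, 0.007, 0.25, -0.02, -0.16]
```

Emit:
{"name": "carry_out", "arguments": {"commands": [[0.005, -0.003, 0.007, 0.2, 0, -0.1], [0.004, 0, 0, 0, 0, 0], [0.003, 0, 0, 0, 0, 0], [0.002, 0, 0, 0, 0, 0]]}}

```text
t: 24.65
ee_pos: [470.7, -176.3, 93.1]
orientation: [1.21, 1.206, -1.207]
ft_force: [-7.7, 3.0, 28.2]
width: 17.6
```

Run:
```python
from h import *
st()
```

```text
t 24.65 pos [ 470.7 -176.3   93.1] F [-7.7  3.  28.2] w 17.6
tool axes (cols)
 [[ 0.003  1.    -0.   ]
 [-0.001 -0.    -1.   ]
 [-1.     0.003  0.001]]
q [-3.820e-01  4.460e-01  1.983e+00  1.000e-03  7.090e-01 -3.830e-01]
```

Emit:
{"name": "carry_out", "arguments": {"commands": [[-0.001, 0, 0, 0, 0, 0], [0, 0, 0, 0, 0, 0], [0, 0, 0, 0, 0, 0]], "grip": 0.4}}

```text
t: 25.02
ee_pos: [471.5, -176.6, 94.7]
orientation: [1.211, 1.204, -1.206]
ft_force: [0.1, 0.3, 0.3]
width: 43.8
```

Emit:
{"name": "carry_out", "arguments": {"commands": [[-0.02, 0, 0, 0, 0, 0], [-0.04, 0, 0, 0, 0, 0], [-0.04, 0, 0, 0, 0, 0], [-0.01, 0, 0, 0, 0, 0], [0, 0, 0, 0, 0, 0]]}}

```text
t: 25.65
ee_pos: [470.3, -176.1, 206.4]
orientation: [1.21, 1.207, -1.207]
ft_force: [0.9, -0.7, -0.0]
width: 52.9
```

Run:
```python
from h import *
st(); presses(); plan([(484.8,482.7,190,-28)],.054)
```

```text
t 25.65 pos [ 470.3 -176.1  206.4] F [ 0.9 -0.7 -0. ] w 52.9
tool axes (cols)
 [[ 0.003  1.     0.   ]
 [-0.     0.    -1.   ]
 [-1.     0.003  0.   ]]
q [-3.820e-01  2.640e-01  1.913e+00  1.000e-03  9.620e-01 -3.830e-01]
handle px [392.8 186.8] 178 xy [ 590.5 -175. ] handle ang 89.8 jaw -0.2
handle px [449.1 186.8] 169 xy [ 591.3 -302. ] handle ang 89.8 jaw -0.2
handle px [125.6 233.8] 181 xy [484.3 482.9] handle ang 63.4 jaw -26.6
handle px [391.7 237.5] 168 xy [ 470.5 -166. ] handle ang 90.0 jaw -0.0
-> (484.8, 482.7, 190, -28) 13
   [0.0012, 0.0011, -0.0507, 2.15, -0.0, -0.01]
   [0.0012, -0.0008, -0.0507, 2.15, -0.0, -0.01]
   [0.0012, -0.0027, -0.0506, 2.15, -0.0, -0.01]
   [0.0012, -0.0046, -0.0505, 2.15, -0.0, -0.01]
   [0.0012, -0.0065, -0.0503, 2.15, -0.0, -0.01]
   [0.0012, -0.0084, -0.05, 2.15, -0.0, -0.01]
   [0.0012, -0.0102, -0.0496, 2.15, -0.0, -0.01]
   [0.0012, -0.0121, -0.0492, 2.15, -0.0, -0.01]
   [0.0012, -0.0139, -0.0487, 2.15, -0.0, -0.01]
   [0.0012, -0.0157, -0.0482, 2.15, -0.0, -0.01]
   [0.0012, -0.0175, -0.0475, 2.15, -0.0, -0.01]
   [0.0012, -0.0193, -0.0469, 2.15, -0.0, -0.01]
   [0.0012, -0.0211, -0.0461, 2.15, -0.0, -0.01]
```

Emit:
{"name": "carry_out", "arguments": {"commands": [[0, 0.001, -0.03, 2.1, 0, 0], [0, -0.001, -0.05, 2.1, 0, 0], [0, -0.003, -0.05, 2.1, 0, 0], [0, -0.004, -0.05, 2.1, 0, 0], [0, -0.006, -0.05, 2.1, 0, 0], [0, -0.008, -0.05, 2.1, 0, 0], [0, -0.01, -0.05, 2.1, 0, 0], [0, -0.012, -0.049, 2.1, 0, 0]]}}

```text
t: 26.7
ee_pos: [475.1, 214.6, 193.0]
orientation: [1.422, 1.055, -1.449]
ft_force: [1.0, -0.2, -0.1]
width: 52.7
```

Emit:
{"name": "carry_out", "arguments": {"commands": [[0, -0.014, -0.049, 2.1, 0, 0], [0, -0.015, -0.048, 2.1, 0, 0], [0, -0.017, -0.047, 2.1, 0, 0], [0, -0.019, -0.047, 2.1, 0, 0], [0, -0.015, -0.035, 2.1, 0, 0], [0, -0.005, -0.01, 0, 0, 0], [0, 0, 0, 0, 0, 0], [0, 0, 0, 0, 0, 0]]}}

```text
t: 27.7
ee_pos: [478.3, 471.4, 175.1]
orientation: [1.529, 0.937, -1.598]
ft_force: [0.7, 0.4, 0.1]
width: 53.0
```

Run:
```python
from h import *
st(); plan([(484.6,482.8,90,-28)],.03)
```

```text
t 27.7 pos [478.3 471.4 175.1] F [0.7 0.4 0.1] w 53.0
tool axes (cols)
 [[-0.034  0.88  -0.474]
 [-0.017 -0.475 -0.88 ]
 [-0.999 -0.022  0.031]]
q [0.755 0.558 1.526 0.013 1.094 1.243]
-> (484.6, 482.8, 90, -28) 3
   [0.0282, 0.0007, -0.0052, -0.11, 0.59, 0.43]
   [0.0283, 0.0005, -0.0049, -0.11, 0.59, 0.43]
   [0.0283, 0.0003, -0.0046, -0.11, 0.59, 0.43]
```

Emit:
{"name": "carry_out", "arguments": {"commands": [[0.025, 0, -0.006, 0, 0.6, 0.5], [0.025, 0, -0.005, 0, 0.6, 0.5], [0.022, 0, -0.005, 0, 0.6, 0.4], [0.005, 0, 0, 0, 0, 0], [0, 0, 0, 0, 0, 0], [0, 0, 0, 0, 0, 0]]}}

```text
t: 28.45
ee_pos: [487.0, 478.3, 98.7]
orientation: [1.57, 0.927, -1.563]
ft_force: [-0.1, 0.7, -0.2]
width: 52.6
```

Run:
```python
from h import *
st(); plan([(484.6,482.8,33,-28)],.03)
```

```text
t 28.45 pos [487.  478.3  98.7] F [-0.1  0.7 -0.2] w 52.6
tool axes (cols)
 [[ 0.004  0.878 -0.479]
 [-0.    -0.479 -0.878]
 [-1.     0.004 -0.002]]
q [ 0.76   0.648  1.566 -0.004  0.925  1.262]
-> (484.6, 482.8, 33, -28) 3
   [0.0219, -0.0015, -0.0009, -0.21, -0.04, -0.07]
   [0.0219, -0.0015, -0.0009, -0.21, -0.04, -0.07]
   [0.0219, -0.0015, -0.0009, -0.21, -0.04, -0.07]
```

Emit:
{"name": "carry_out", "arguments": {"commands": [[0.02, -0.002, -0.001, -0.2, 0, 0], [0.02, -0.002, -0.001, -0.2, 0, 0], [0.016, -0.001, -0.001, -0.2, 0, 0], [0.006, 0, 0, 0, 0, 0], [0, 0, 0, 0, 0, 0]]}}

```text
t: 29.08
ee_pos: [484.0, 483.6, 32.4]
orientation: [1.562, 0.935, -1.556]
ft_force: [0.4, 1.0, 1.0]
width: 52.5
```

Run:
```python
from h import *
st(); plan([(484.6,482.8,33,-28)],.03)
```

```text
t 29.07 pos [484.  483.6  32.4] F [0.4 1.  1. ] w 52.5
tool axes (cols)
 [[ 0.004  0.883 -0.469]
 [-0.    -0.469 -0.883]
 [-1.     0.004 -0.002]]
q [ 0.769  0.74   1.577 -0.004  0.822  1.26 ]
-> (484.6, 482.8, 33, -28) 1
   [-0.0006, 0.0009, 0.0004, 0.02, -0.1, -0.21]
```

Emit:
{"name": "carry_out", "arguments": {"commands": [[0, 0, 0, 0, 0, 0], [0, 0, 0, 0, 0, 0], [0, 0, 0, 0, 0, 0], [0, 0, 0, 0, 0, 0]], "grip": 1}}

```text
t: 29.58
ee_pos: [485.1, 484.3, 34.0]
orientation: [1.564, 0.935, -1.553]
ft_force: [0.3, -0.0, -3.3]
width: 17.3
```

Emit:
{"name": "carry_out", "arguments": {"commands": [[-0.02, 0, 0, 0, 0, 0], [-0.04, 0, 0, 0, 0, 0], [-0.045, 0, 0, 0, 0, 0], [-0.045, 0, 0, 0, 0, 0], [-0.02, 0, 0, 0, 0, 0], [0, 0, 0, 0, 0, 0]]}}

```text
t: 30.32
ee_pos: [482.8, 483.1, 213.4]
orientation: [1.563, 0.935, -1.555]
ft_force: [0.1, 0.7, -3.3]
width: 17.4
```

Run:
```python
from h import *
st(); plan([(470,-300,190,0)],.054)
```

```text
t 30.32 pos [482.8 483.1 213.4] F [ 0.1  0.7 -3.3] w 17.4
tool axes (cols)
 [[ 0.005  0.883 -0.469]
 [ 0.001 -0.469 -0.883]
 [-1.     0.004 -0.003]]
q [ 0.77   0.516  1.502 -0.003  1.12   1.26 ]
-> (470, -300, 190, 0) 15
   [0.0015, 0.0237, 0.0465, -1.87, -0.01, -0.02]
   [0.0015, 0.0222, 0.0473, -1.87, -0.01, -0.02]
   [0.0015, 0.0207, 0.048, -1.87, -0.01, -0.02]
   [0.0015, 0.0191, 0.0486, -1.87, -0.01, -0.02]
   [0.0015, 0.0175, 0.0492, -1.87, -0.01, -0.02]
   [0.0015, 0.0159, 0.0497, -1.87, -0.01, -0.02]
   [0.0015, 0.0143, 0.0502, -1.87, -0.01, -0.02]
   [0.0015, 0.0126, 0.0507, -1.87, -0.01, -0.02]
   [0.0015, 0.011, 0.0511, -1.87, -0.01, -0.02]
   [0.0015, 0.0093, 0.0514, -1.87, -0.01, -0.02]
   [0.0015, 0.0076, 0.0517, -1.87, -0.01, -0.02]
   [0.0015, 0.0059, 0.0519, -1.87, -0.01, -0.02]
   [0.0015, 0.0042, 0.052, -1.87, -0.01, -0.02]
   [0.0015, 0.0025, 0.0522, -1.87, -0.01, -0.02]
   [0.0016, 0.0008, 0.0522, -1.87, -0.01, -0.02]
```

Emit:
{"name": "carry_out", "arguments": {"commands": [[0, 0.015, 0.03, -1.9, 0, 0], [0, 0.022, 0.047, -1.9, 0, 0], [0, 0.021, 0.048, -1.9, 0, 0], [0, 0.019, 0.049, -1.9, 0, 0], [0, 0.018, 0.049, -1.9, 0, 0], [0, 0.016, 0.05, -1.9, 0, 0], [0, 0.014, 0.05, -1.9, 0, 0], [0, 0.013, 0.051, -1.9, 0, 0]]}}

```text
t: 31.32
ee_pos: [473.4, 73.1, 207.4]
orientation: [1.357, 1.104, -1.364]
ft_force: [0.5, -0.2, -3.6]
width: 17.2
```

Emit:
{"name": "carry_out", "arguments": {"commands": [[0, 0.011, 0.051, -1.9, 0, 0], [0, 0.009, 0.051, -1.9, 0, 0], [0, 0.008, 0.052, -1.9, 0, 0], [0, 0.006, 0.052, -1.9, 0, 0], [0, 0.004, 0.052, -1.9, 0, 0], [0, 0.002, 0.052, -1.9, 0, 0], [0, 0.001, 0.03, -1, 0, 0], [0, 0, 0.01, 0, 0, 0]]}}

```text
t: 32.33
ee_pos: [468.9, -292.7, 202.5]
orientation: [1.195, 1.225, -1.209]
ft_force: [-0.3, -0.0, -4.0]
width: 17.4
```

Emit:
{"name": "carry_out", "arguments": {"commands": [[0, 0, 0, 0, 0, 0], [0, 0, 0, 0, 0, 0]]}}

```text
t: 32.58
ee_pos: [467.9, -291.2, 201.4]
orientation: [1.197, 1.227, -1.21]
ft_force: [-0.0, 0.5, -3.9]
width: 17.3
```

Run:
```python
from h import *
st(); plan([(470,-300,100,0)],.03)
```

```text
t 32.58 pos [ 467.9 -291.2  201.4] F [-0.   0.5 -3.9] w 17.3
tool axes (cols)
 [[-0.015  1.     0.011]
 [ 0.003  0.011 -1.   ]
 [-1.    -0.015 -0.003]]
q [-0.575  0.349  1.802 -0.006  1.005 -0.583]
-> (470, -300, 100, 0) 4
   [0.0253, 0.0009, 0.0023, 0.16, -0.05, 0.21]
   [0.0253, 0.0008, 0.0023, 0.16, -0.05, 0.21]
   [0.0253, 0.0007, 0.0022, 0.16, -0.05, 0.21]
   [0.0253, 0.0006, 0.0022, 0.16, -0.05, 0.21]
```

Emit:
{"name": "carry_out", "arguments": {"commands": [[0.025, 0.001, 0.003, 0.2, 0, 0.3], [0.025, 0.001, 0.004, 0.2, 0, 0.3], [0.025, 0, 0.003, 0.1, 0, 0.2], [0.015, 0, 0.003, 0, 0, 0], [0.005, 0, 0, 0, 0, 0], [0, 0, 0, 0, 0, 0]]}}

```text
t: 33.33
ee_pos: [471.4, -298.4, 105.3]
orientation: [1.206, 1.215, -1.2]
ft_force: [0.7, 0.4, -3.5]
width: 17.4
```

Run:
```python
from h import *
st(); plan([(470,-300,94,0)],.03)
```

```text
t 33.33 pos [ 471.4 -298.4  105.3] F [ 0.7  0.4 -3.5] w 17.4
tool axes (cols)
 [[ 0.001  1.     0.009]
 [ 0.003  0.009 -1.   ]
 [-1.     0.001 -0.003]]
q [-0.588  0.49   1.854  0.005  0.798 -0.6  ]
-> (470, -300, 94, 0) 1
   [0.0113, -0.0014, 0.0016, 0.5, -0.18, -0.08]
```

Emit:
{"name": "carry_out", "arguments": {"commands": [[0.004, -0.001, 0.002, 0.5, -0.2, 0], [0.004, 0, 0, 0, 0, 0], [0.003, 0, 0, 0, 0, 0], [0.001, 0, 0, 0, 0, 0]]}}

```text
t: 33.83
ee_pos: [471.5, -301.2, 94.6]
orientation: [1.21, 1.204, -1.208]
ft_force: [0.5, 0.7, -3.6]
width: 17.3
```

Run:
```python
from h import *
st()
```

```text
t 33.83 pos [ 471.5 -301.2   94.6] F [ 0.5  0.7 -3.6] w 17.3
tool axes (cols)
 [[ 0.004  1.    -0.001]
 [-0.002 -0.001 -1.   ]
 [-1.     0.004  0.002]]
q [-5.900e-01  5.070e-01  1.858e+00  1.000e-03  7.710e-01 -5.900e-01]
```

Emit:
{"name": "carry_out", "arguments": {"commands": [[0.002, 0, 0, 0, 0, 0], [0.001, 0, 0, 0, 0, 0]]}}

```text
t: 34.08
ee_pos: [471.9, -301.6, 93.8]
orientation: [1.21, 1.203, -1.207]
ft_force: [-3.6, 2.7, 7.5]
width: 17.4
```

Emit:
{"name": "carry_out", "arguments": {"commands": [[0, 0, 0, 0, 0, 0], [0, 0, 0, 0, 0, 0], [0, 0, 0, 0, 0, 0]], "grip": 0.4}}

```text
t: 34.45
ee_pos: [473.0, -302.3, 94.9]
orientation: [1.21, 1.2, -1.206]
ft_force: [1.2, -0.0, -0.4]
width: 44.0
```

Emit:
{"name": "carry_out", "arguments": {"commands": [[-0.02, 0, 0, 0, 0, 0], [-0.04, 0, 0, 0, 0, 0], [-0.04, 0, 0, 0, 0, 0], [-0.02, 0, 0, 0, 0, 0], [0, 0, 0, 0, 0, 0]]}}

```text
t: 35.08
ee_pos: [472.1, -301.8, 217.4]
orientation: [1.21, 1.201, -1.207]
ft_force: [0.3, -0.6, 0.2]
width: 52.4
```

Run:
```python
from h import *
st(); presses(); plan([(438.5,55.3,170,76.4)],.05)
```

```text
t 35.08 pos [ 472.1 -301.8  217.4] F [ 0.3 -0.6  0.2] w 52.4
tool axes (cols)
 [[ 0.006  1.    -0.001]
 [-0.004 -0.001 -1.   ]
 [-1.     0.006  0.004]]
q [-0.59   0.332  1.784  0.     1.018 -0.59 ]
handle px [404.4 178.2] 202 xy [ 612.2 -199.4] handle ang 89.8 jaw -0.2
handle px [446.9 187. ] 202 xy [ 591.3 -299.7] handle ang 89.8 jaw -0.2
handle px [395.5 237.5] 228 xy [ 470.5 -175.5] handle ang 90.0 jaw -0.0
handle px [448.6 237. ] 206 xy [ 471.6 -300. ] handle ang 90.0 jaw -0.0
-> (438.5, 55.3, 170, 76.4) 8
   [0.0056, -0.0042, -0.0446, -9.55, 0.04, -0.02]
   [0.0057, 0.0033, -0.0447, -9.55, 0.04, -0.02]
   [0.0057, 0.0106, -0.0435, -9.55, 0.04, -0.02]
   [0.0057, 0.0177, -0.0411, -9.55, 0.04, -0.02]
   [0.0058, 0.0243, -0.0376, -9.55, 0.04, -0.02]
   [0.0058, 0.0302, -0.0331, -9.55, 0.04, -0.02]
   [0.0058, 0.0353, -0.0276, -9.55, 0.04, -0.02]
   [0.0058, 0.0394, -0.0213, -9.55, 0.04, -0.02]
```

The presses script shows all four on the plate. Press 1 was knocked to (612,-199), still about 34 mm inside the limit. Next is the key.

Emit:
{"name": "carry_out", "arguments": {"commands": [[0, -0.002, -0.03, -9.5, 0, 0], [0, 0.002, -0.045, -9.5, 0, 0], [0, 0.009, -0.044, -9.5, 0, 0], [0, 0.017, -0.041, -9.5, 0, 0], [0, 0.024, -0.038, -9.5, 0, 0], [0, 0.03, -0.033, -9.5, 0, 0], [0, 0.035, -0.028, -9.5, 0, 0], [0, 0.039, -0.021, -9.5, 0, 0]]}}

```text
t: 36.12
ee_pos: [425.0, 47.5, 205.0]
orientation: [0.163, 1.574, -0.164]
ft_force: [0.1, 0.8, -0.4]
width: 52.8
```

Emit:
{"name": "carry_out", "arguments": {"commands": [[0, 0.01, -0.005, 0, 0, 0], [0, 0, 0, 0, 0, 0], [0, 0, 0, 0, 0, 0]]}}

```text
t: 36.5
ee_pos: [420.5, 59.2, 202.7]
orientation: [0.162, 1.579, -0.166]
ft_force: [0.1, -0.6, 0.2]
width: 52.5
```

Run:
```python
from h import *
st(); plan([(438.5,55.3,130,76.4)],.03); print(np.round(pix(load('scene'),[[438.5,55.3,42],[438.5,55.3,66],[570,76,94]]),1))
```

```text
t 36.5 pos [420.5  59.2 202.7] F [ 0.1 -0.6  0.2] w 52.5
tool axes (cols)
 [[-0.014  0.207  0.978]
 [-0.001  0.978 -0.207]
 [-1.    -0.004 -0.014]]
q [ 1.110e-01  1.610e-01  2.062e+00  1.000e-03  9.330e-01 -1.252e+00]
-> (438.5, 55.3, 130, 76.4) 3
   [0.0242, 0.0001, 0.0065, 0.55, -0.26, 0.07]
   [0.0242, 0.0001, 0.0064, 0.55, -0.26, 0.07]
   [0.0242, 0.0001, 0.0063, 0.55, -0.26, 0.07]
[[216.3 227.3]
 [214.9 221. ]
 [268.8 230.4]]
```

Emit:
{"name": "carry_out", "arguments": {"commands": [[0.022, 0, 0.007, 0.5, -0.3, 0], [0.022, 0, 0.007, 0.5, -0.3, 0], [0.022, 0, 0.006, 0.5, -0.2, 0], [0.005, 0, 0, 0, 0, 0], [0, 0, 0, 0, 0, 0], [0, 0, 0, 0, 0, 0]]}}

```text
t: 37.25
ee_pos: [442.0, 48.7, 130.6]
orientation: [0.192, 1.559, -0.199]
ft_force: [-0.6, 0.0, 0.7]
width: 52.4
```

Run:
```python
from h import *
o,M=st(); plan([(438.5,55.3,49,76.4)],.03)
d=snap('scene','k1.png',(185,185,295,265),7)
Z=47
# predicted corners: key bow centre, bow top, shoulder, lock slot and square
P=[[438.5,55.3,42],[438.5,55.3,87],list(np.array(o["ee_pos"])),[570,76.3,94]]
print(((pix(d,P)-[185,185])*7).round(0).tolist())
```

```text
t 37.25 pos [442.   48.7 130.6] F [-0.6  0.   0.7] w 52.4
tool axes (cols)
 [[ 0.002  0.247  0.969]
 [-0.004  0.969 -0.247]
 [-1.    -0.004  0.003]]
q [ 0.086  0.31   2.085 -0.007  0.745 -1.231]
-> (438.5, 55.3, 49, 76.4) 3
   [0.0272, 0.0019, -0.0018, -0.22, 0.06, 0.07]
   [0.0272, 0.0019, -0.0017, -0.22, 0.06, 0.07]
   [0.0272, 0.0019, -0.0017, -0.22, 0.06, 0.07]
[[219.0, 296.0], [201.0, 212.0], [179.0, 142.0], [587.0, 317.0]]
```

View pics/k1.png

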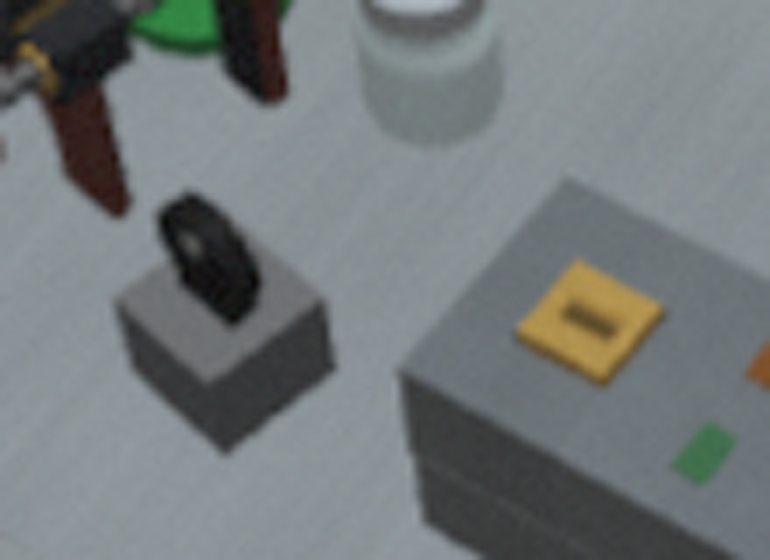

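The key stands in its stand, whose top face is centred near (221,302), with the bow at (210,258). The slot of the brass lock is at (592,318). Both lie about 1 px from the projected estimates, so I'll refine.

Run:
```python
from h import *
d=load('scene')
f=lambda u,v,z: world(d,(u+.5)/7-.5+185,(v+.5)/7-.5+185,z)[:2].round(1)
for n,u,v,z in [('standA',117,302,42),('standB',325,302,42),('standC',213,380,42),('lock',592,318,94),('l1',581,262,94),('l2',664,312,94),('l3',604,378,94),('l4',519,325,94),('boxc1',567,178,90),('boxc2',402,372,90)]: print(n,f(u,v,z))
t=load('top'); im=t['pixels']
# lock in top: brass segmentation
h=cv2.cvtColor(im,cv2.COLOR_BGR2HSV); d0=snap('top')
for c,dd in (('top',d0),('scene',d)):
    im=dd['pixels']; h=cv2.cvtColor(im,cv2.COLOR_BGR2HSV); m=cv2.inRange(h,(12,100,90),(30,255,255))
    p=pix(dd,[[570,76,94]])[0]; yy,xx=np.where(m>0); k=np.hypot(xx-p[0],yy-p[1])<15
    q=np.stack([xx[k],yy[k]],1).astype(np.float32)
    if len(q)>20: r=cv2.minAreaRect(q); W=[world(dd,*b,94)[:2].round(1) for b in cv2.boxPoints(r)]; print(c,len(q),world(dd,*r[0],94).round(1),[w.tolist() for w in W])
```

```text
standA [408.8  36.9]
standB [469.   71.4]
standC [455.1  27.1]
lock [570.   77.3]
l1 [555.9  94.1]
l2 [587.9  90.2]
l3 [584.6  59.9]
l4 [552.  64.]
boxc1 [532.9 123.5]
boxc2 [528.8  33.8]
top 176 [570.   77.5  94. ] [[586.1, 93.3], [586.0, 61.5], [554.0, 61.7], [554.0, 93.4]]
scene 200 [570.5  75.4  94. ] [[554.1, 59.9], [550.7, 95.3], [586.9, 90.9], [589.5, 56.2]]
```

Emit:
{"name": "carry_out", "arguments": {"commands": [[0.022, 0.002, -0.003, 0, 0, 0], [0.022, 0.002, -0.002, 0, 0, 0], [0.018, 0.001, -0.001, -0.3, 0, 0], [0.006, 0, 0, -0.3, 0, 0], [0, 0, 0, 0, 0, 0], [0, 0, 0, 0, 0, 0]]}}

```text
t: 38.1
ee_pos: [441.0, 55.9, 64.9]
orientation: [0.184, 1.551, -0.187]
ft_force: [0.5, -0.1, -0.0]
width: 52.3
```

Run:
```python
from h import *
st(); plan([(438.7,54.8,49,76.4)],.03)
```

```text
t 38.1 pos [441.   55.9  64.9] F [ 0.5 -0.1 -0. ] w 52.3
tool axes (cols)
 [[ 0.011  0.235  0.972]
 [-0.003  0.972 -0.235]
 [-1.    -0.001  0.012]]
q [ 0.102  0.439  2.121 -0.008  0.571 -1.224]
-> (438.7, 54.8, 49, 76.4) 1
   [0.0159, -0.0016, -0.0021, 0.02, 0.67, 0.04]
```

Emit:
{"name": "carry_out", "arguments": {"commands": [[0.007, -0.001, -0.002, 0, 0.6, 0], [0.006, 0, 0, 0, 0, 0], [0.003, 0, 0, 0, 0, 0], [0, 0, 0, 0, 0, 0]]}}

```text
t: 38.6
ee_pos: [439.6, 55.3, 48.7]
orientation: [0.186, 1.56, -0.186]
ft_force: [0.9, -1.3, 0.0]
width: 52.3
```

Run:
```python
from h import *
st(); plan([(438.7,54.8,49,76.4)],.03)
```

```text
t 38.6 pos [439.6  55.3  48.7] F [ 0.9 -1.3  0. ] w 52.3
tool axes (cols)
 [[ 0.002  0.235  0.972]
 [-0.001  0.972 -0.235]
 [-1.     0.     0.002]]
q [ 9.900e-02  4.750e-01  2.123e+00 -2.000e-03  5.420e-01 -1.233e+00]
-> (438.7, 54.8, 49, 76.4) 1
   [-0.0003, -0.0007, -0.0007, 0.0, 0.14, -0.0]
```

Emit:
{"name": "carry_out", "arguments": {"commands": [[0, -0.001, -0.001, 0, 0, 0], [0, 0, 0, 0, 0, 0], [0, 0, 0, 0, 0, 0], [0, 0, 0, 0, 0, 0], [0, 0, 0, 0, 0, 0]], "grip": 1}}

```text
t: 39.22
ee_pos: [438.4, 54.5, 48.9]
orientation: [0.186, 1.56, -0.186]
ft_force: [-0.2, -0.8, -1.2]
width: 12.0
```

Run:
```python
from h import *
st()
```

```text
t 39.23 pos [438.4  54.5  48.9] F [-0.2 -0.8 -1.2] w 12.0
tool axes (cols)
 [[ 0.003  0.235  0.972]
 [-0.001  0.972 -0.235]
 [-1.     0.     0.003]]
q [ 9.700e-02  4.730e-01  2.125e+00 -2.000e-03  5.410e-01 -1.235e+00]
```

Emit:
{"name": "carry_out", "arguments": {"commands": [[-0.01, 0, 0, 0, 0, 0], [-0.02, 0, 0, 0, 0, 0], [-0.03, 0, 0, 0, 0, 0], [-0.03, 0, 0, 0, 0, 0], [-0.02, 0, 0, 0, 0, 0], [0, 0, 0, 0, 0, 0]]}}

```text
t: 39.98
ee_pos: [437.8, 54.6, 164.8]
orientation: [0.186, 1.559, -0.186]
ft_force: [0.0, -0.0, -0.2]
width: 12.0
```

Run:
```python
from h import *
st(); plan([(570,77.2,165,86.6)],.03)
```

```text
t 39.98 pos [437.8  54.6 164.8] F [ 0.  -0.  -0.2] w 12.0
tool axes (cols)
 [[ 0.003  0.235  0.972]
 [-0.     0.972 -0.235]
 [-1.     0.     0.003]]
q [ 9.800e-02  2.420e-01  2.071e+00 -1.000e-03  8.260e-01 -1.235e+00]
-> (570, 77.2, 165, 86.6) 5
   [0.0, 0.0106, 0.0246, -2.04, 0.04, -0.0]
   [0.0, 0.0097, 0.025, -2.04, 0.04, -0.0]
   [0.0, 0.0088, 0.0253, -2.04, 0.04, -0.0]
   [-0.0, 0.0079, 0.0256, -2.04, 0.04, -0.0]
   [-0.0, 0.007, 0.0259, -2.04, 0.04, -0.0]
```

Emit:
{"name": "carry_out", "arguments": {"commands": [[0, 0.008, 0.018, -2, 0, 0], [0, 0.01, 0.025, -2, 0, 0], [0, 0.009, 0.025, -2, 0, 0], [0, 0.008, 0.025, -2, 0, 0], [0, 0.007, 0.025, -2, 0, 0], [0, 0.002, 0.01, 0, 0, 0], [0, 0, 0, 0, 0, 0], [0, 0, 0, 0, 0, 0]]}}

```text
t: 40.98
ee_pos: [569.0, 78.4, 158.6]
orientation: [0.044, 1.578, -0.048]
ft_force: [-0.1, -0.3, -0.3]
width: 11.7
```

Run:
```python
from h import *
st(); plan([(570,77.2,145,86.6)],.03)
```

```text
t 40.98 pos [569.   78.4 158.6] F [-0.1 -0.3 -0.3] w 11.7
tool axes (cols)
 [[-0.007  0.058  0.998]
 [-0.002  0.998 -0.059]
 [-1.    -0.002 -0.007]]
q [ 1.170e-01  4.350e-01  1.785e+00 -1.000e-03  9.290e-01 -1.395e+00]
-> (570, 77.2, 145, 86.6) 1
   [0.0136, -0.0011, 0.0012, 0.05, -0.42, 0.13]
```

Now lowering the tip to about 8 mm above the mouth and looking closely.

Emit:
{"name": "carry_out", "arguments": {"commands": [[0.009, -0.001, 0.001, 0, -0.4, 0.1], [0.006, 0, 0, 0, 0, 0], [0, 0, 0, 0, 0, 0], [0, 0, 0, 0, 0, 0]]}}

```text
t: 41.48
ee_pos: [567.9, 76.9, 142.4]
orientation: [0.046, 1.572, -0.047]
ft_force: [0.2, -0.5, 0.5]
width: 12.1
```

Run:
```python
from h import *
o,M=st(); plan([(570,77.2,143,86.6)],.03)
d=snap('scene','k2.png',(235,180,315,250),9); t=snap('top')
p=np.array(o["ee_pos"]); tip=p+M[:,0]*38.9
P=[tip,tip+M[:,2]*8,tip-M[:,2]*8,[570,77.2,94]]
print(((pix(d,P)-[235,180]+.5)*9-.5).round(0).tolist())
```

```text
t 41.48 pos [567.9  76.9 142.4] F [ 0.2 -0.5  0.5] w 12.1
tool axes (cols)
 [[-0.001  0.059  0.998]
 [-0.     0.998 -0.059]
 [-1.    -0.001 -0.001]]
q [ 0.114  0.453  1.802 -0.     0.888 -1.397]
-> (570, 77.2, 143, 86.6) 1
   [-0.0006, 0.0004, 0.002, 0.01, -0.07, 0.03]
[[302.0, 428.0], [330.0, 443.0], [274.0, 413.0], [311.0, 454.0]]
```

View pics/k2.png

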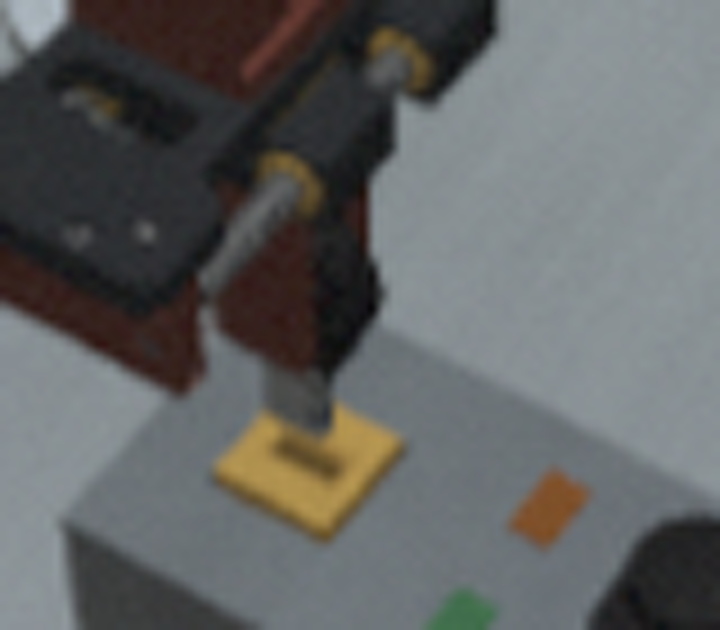

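Blade tip near (299,419), slot centre (310,456). I want this relative offset more precisely, so I'll enlarge.

Run:
```python
from h import *
o=ctrl.get_obs(); M=R.from_rotvec(o["orientation"]).as_matrix(); d=load('scene'); im=d['pixels']
save(im,'k3.png',(252,205,288,243),16)
p=np.array(o["ee_pos"]); tip=p+M[:,0]*38.9; X,Y=M[:,2],M[:,1]
f=lambda P:((pix(d,P)-[252,205]+.5)*16-.5).round(0).tolist()
print('blade bottom near -x,+x; far',f([tip-8*X-2.5*Y,tip+8*X-2.5*Y,tip+8*X+2.5*Y]),'neck bottom near',f([tip-8*X-2.5*Y-M[:,0]*32,tip+8*X-2.5*Y-M[:,0]*32]))
c=np.array([570,77.2,94]); print('slot',f([c-9*X-3.5*Y,c+9*X-3.5*Y,c+9*X+3.5*Y,c-9*X+3.5*Y]))
```

```text
blade bottom near -x,+x; far [[205.0, 347.0], [305.0, 400.0], [326.0, 374.0]] neck bottom near [[196.0, 197.0], [299.0, 251.0]]
slot [[211.0, 396.0], [323.0, 456.0], [352.0, 420.0], [241.0, 361.0]]
```

View pics/k3.png

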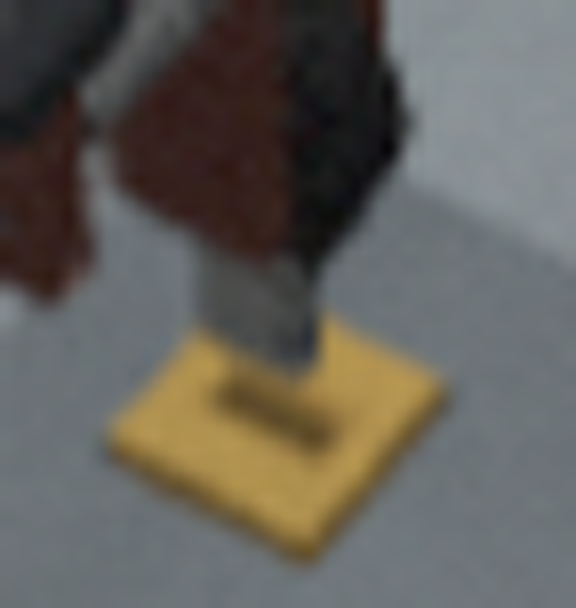

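Run:
```python
from h import *
o=ctrl.get_obs(); M=R.from_rotvec(o["orientation"]).as_matrix(); d=load('scene')
p=np.array(o["ee_pos"]); tip=p+M[:,0]*38.9; X,Y,D=M[:,2],M[:,1],M[:,0]
f=lambda P:((pix(d,P)-[252,205]+.5)*16-.5).round(0).tolist()
print('near finger inner tip -x,+x',f([p-6*Y-10*X,p-6*Y+10*X]),'outer(thick ~14)',f([p-18*Y-10*X,p-18*Y+10*X]))
b=tip-D*56; a=np.linspace(0,2*np.pi,73); C=np.array([b+21*(np.cos(t)*X+np.sin(t)*D)+6*Y for t in a]); q=np.array(f(C)); i=q[:,0].argmax(); print('bow rightmost',q[i]); 
C2=np.array([tip-D*(32+10)+14*X+6*Y, tip-D*32+14*X+6*Y,tip-D*32+14*X-6*Y]); print('neck right',f(C2))
t=load('top'); print('top cam: tip',pix(t,[tip,[570,77.2,94],p]))
t2=t['pixels']; save(t2,'k4.png',(255,160,330,225),8)
```

```text
near finger inner tip -x,+x [[166.0, 175.0], [295.0, 243.0]] outer(thick ~14) [[112.0, 237.0], [241.0, 306.0]]
bow rightmost [418. 133.]
neck right [[373.0, 179.0], [375.0, 227.0], [322.0, 289.0]]
top cam: tip [[288.84213002 197.77006216]
 [288.62162489 197.4973444 ]
 [289.21607664 195.50813437]]
```

View pics/k4.png

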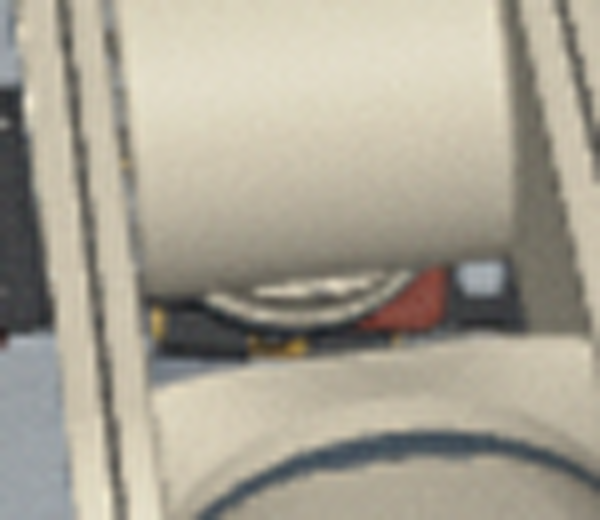

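The top view is fully occluded by the arm. In the scene view the blade tip centre is at (259,340) and the slot centre at (279,408). After allowing for 9.5 mm of height, the key needs about +4 mm in x and -2 mm in y. I'll correct and look again.

Emit:
{"name": "carry_out", "arguments": {"commands": [[0, -0.002, 0.004, 0, 0, 0], [0.001, 0, 0, 0, 0, 0], [0, 0, 0, 0, 0, 0]]}}

```text
t: 41.95
ee_pos: [572.7, 74.5, 141.9]
orientation: [0.046, 1.571, -0.047]
ft_force: [-0.7, 0.4, -0.6]
width: 12.0
```

Run:
```python
from h import *
o,M=st(); d=snap('scene','k5.png',(252,205,288,243),16)
```

```text
t 41.95 pos [572.7  74.5 141.9] F [-0.7  0.4 -0.6] w 12.0
tool axes (cols)
 [[-0.     0.059  0.998]
 [-0.     0.998 -0.059]
 [-1.    -0.    -0.   ]]
q [ 1.090e-01  4.590e-01  1.793e+00 -1.000e-03  8.900e-01 -1.402e+00]
```

View pics/k5.png

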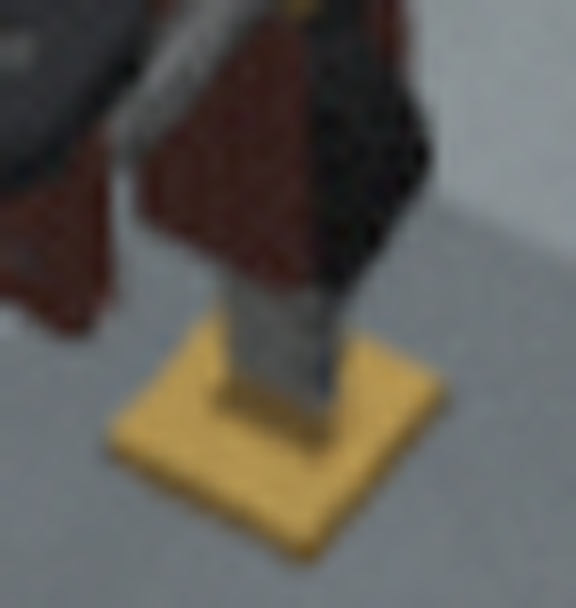

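Blade bottom centre is now (284,380), which drops to about (286,422), and the slot is at about (280,411). So I'm roughly 1.2 mm too far in x. I'll trim that and lower gently, watching the force.

Emit:
{"name": "carry_out", "arguments": {"commands": [[0.003, 0.0007, -0.0012, 0, 0, 0], [0.003, 0, 0, 0, 0, 0], [0.002, 0, 0, 0, 0, 0]]}}

```text
t: 42.38
ee_pos: [571.4, 75.5, 133.4]
orientation: [0.046, 1.57, -0.047]
ft_force: [-0.2, -0.2, -0.6]
width: 11.9
```

Emit:
{"name": "carry_out", "arguments": {"commands": [[0.002, 0, 0, 0, 0, 0], [0.001, 0, 0, 0, 0, 0]]}}

```text
t: 42.62
ee_pos: [571.3, 75.4, 130.0]
orientation: [0.046, 1.571, -0.047]
ft_force: [-0.2, -0.2, -0.2]
width: 11.6
```

Run:
```python
from h import *
st()
```

```text
t 42.62 pos [571.3  75.4 130. ] F [-0.2 -0.2 -0.2] w 11.6
tool axes (cols)
 [[-0.     0.059  0.998]
 [-0.     0.998 -0.059]
 [-1.    -0.    -0.   ]]
q [ 0.111  0.475  1.802 -0.     0.865 -1.401]
```

Emit:
{"name": "carry_out", "arguments": {"commands": [[0.002, 0, 0, 0, 0, 0], [0.002, 0, 0, 0, 0, 0]]}}

```text
t: 42.88
ee_pos: [571.4, 75.4, 125.9]
orientation: [0.046, 1.57, -0.047]
ft_force: [-0.1, 0.8, -0.1]
width: 11.6
```

Emit:
{"name": "carry_out", "arguments": {"commands": [[0.002, 0, 0, 0, 0, 0], [0.002, 0, 0, 0, 0, 0]]}}

```text
t: 43.12
ee_pos: [571.4, 75.5, 121.6]
orientation: [0.046, 1.57, -0.047]
ft_force: [0.4, 0.1, -1.3]
width: 11.7
```

Run:
```python
from h import *
o,M=st(); print(np.round(o["moment"],2))
```

```text
t 43.12 pos [571.4  75.5 121.6] F [ 0.4  0.1 -1.3] w 11.7
tool axes (cols)
 [[-0.     0.059  0.998]
 [-0.     0.998 -0.059]
 [-1.    -0.    -0.   ]]
q [ 0.111  0.487  1.806 -0.     0.849 -1.401]
[ 0.05 -0.09 -0.04]
```

Emit:
{"name": "carry_out", "arguments": {"commands": [[0.004, 0, 0, 0, 0, 0], [0.004, 0, 0, 0, 0, 0], [0.004, 0, 0, 0, 0, 0]]}}

```text
t: 43.5
ee_pos: [571.4, 75.5, 108.8]
orientation: [0.046, 1.57, -0.047]
ft_force: [0.0, -0.6, -1.2]
width: 11.5
```

Emit:
{"name": "carry_out", "arguments": {"commands": [[0.003, 0, 0, 0, 0, 0], [0.002, 0, 0, 0, 0, 0], [0, 0, 0, 0, 0, 0]]}}

```text
t: 43.88
ee_pos: [571.2, 75.4, 102.9]
orientation: [0.046, 1.571, -0.047]
ft_force: [-1.2, -0.4, 0.0]
width: 11.5
```

Run:
```python
from h import *
o,M=st(); print(np.round(o["moment"],2))
```

```text
t 43.88 pos [571.2  75.4 102.9] F [-1.2 -0.4  0. ] w 11.5
tool axes (cols)
 [[-0.001  0.059  0.998]
 [-0.001  0.998 -0.059]
 [-1.    -0.001 -0.001]]
q [ 1.110e-01  5.150e-01  1.814e+00 -1.000e-03  8.130e-01 -1.401e+00]
[ 0.05 -0.11 -0.02]
```

Emit:
{"name": "carry_out", "arguments": {"commands": [[0.0015, 0, 0, 0, 0, 0], [0.0005, 0, 0, 0, 0, 0], [0.0005, 0, 0, 0, 0, 0]]}}

```text
t: 44.25
ee_pos: [571.5, 75.4, 100.8]
orientation: [0.046, 1.57, -0.047]
ft_force: [-1.4, -0.0, 5.4]
width: 12.0
```

Run:
```python
from h import *
o,M=st(); print(np.round(o["moment"],2))
```

```text
t 44.25 pos [571.5  75.4 100.8] F [-1.4 -0.   5.4] w 12.0
tool axes (cols)
 [[-0.     0.059  0.998]
 [-0.     0.998 -0.059]
 [-1.    -0.    -0.   ]]
q [ 1.110e-01  5.190e-01  1.814e+00 -1.000e-03  8.090e-01 -1.401e+00]
[ 0.04  0.12 -0.01]
```

Emit:
{"name": "carry_out", "arguments": {"commands": [[0, 0, 0, 6, 0, 0], [0, 0, 0, 6, 0, 0], [0, 0, 0, 6, 0, 0]]}}

```text
t: 44.62
ee_pos: [571.3, 75.7, 101.0]
orientation: [0.3, 1.55, -0.3]
ft_force: [-0.1, -0.8, -1.2]
width: 11.6
```

Run:
```python
from h import *
o,M=st(); print(np.round(o["moment"],2),'phi',np.degrees(np.arctan2(M[1,1],M[0,1])).round(1))
```

```text
t 44.62 pos [571.3  75.7 101. ] F [-0.1 -0.8 -1.2] w 11.6
tool axes (cols)
 [[-0.     0.373  0.928]
 [-0.     0.928 -0.373]
 [-1.    -0.    -0.   ]]
q [ 0.111  0.518  1.815 -0.     0.809 -1.077]
[-0.06 -0.15  0.03] phi 68.1
```

Emit:
{"name": "carry_out", "arguments": {"commands": [[0, 0, 0, 6, 0, 0], [0, 0, 0, 6, 0, 0], [0, 0, 0, 6, 0, 0]]}}

```text
t: 45.0
ee_pos: [571.2, 75.6, 101.0]
orientation: [0.553, 1.499, -0.553]
ft_force: [0.4, -0.4, 0.2]
width: 12.5
```

Emit:
{"name": "carry_out", "arguments": {"commands": [[0, 0, 0, 6, 0, 0], [0, 0, 0, 6, 0, 0], [0, 0, 0, 6, 0, 0]]}}

```text
t: 45.38
ee_pos: [571.2, 75.5, 101.0]
orientation: [0.803, 1.417, -0.804]
ft_force: [-0.9, 0.1, -0.5]
width: 11.9
```

Run:
```python
from h import *
o,M=st(); print(np.round(o["moment"],2),'phi',np.degrees(np.arctan2(M[1,1],M[0,1])).round(1))
```

```text
t 45.38 pos [571.2  75.5 101. ] F [-0.9  0.1 -0.5] w 11.9
tool axes (cols)
 [[-0.     0.858  0.514]
 [-0.001  0.514 -0.858]
 [-1.    -0.     0.   ]]
q [ 1.110e-01  5.180e-01  1.815e+00 -1.000e-03  8.090e-01 -4.280e-01]
[-0.09 -0.14  0.05] phi 30.9
```

Emit:
{"name": "carry_out", "arguments": {"commands": [[0, 0, 0, 5, 0, 0], [0, 0, 0, 5, 0, 0], [0, 0, 0, 3, 0, 0]]}}

```text
t: 45.75
ee_pos: [571.2, 75.5, 101.0]
orientation: [0.982, 1.338, -0.982]
ft_force: [-0.2, 0.2, -0.2]
width: 12.0
```

Emit:
{"name": "carry_out", "arguments": {"commands": [[0, 0, 0, 3, 0, 0], [0, 0, 0, 2, 0, 0]]}}

```text
t: 46.0
ee_pos: [571.2, 75.5, 101.0]
orientation: [1.049, 1.302, -1.05]
ft_force: [0.9, 0.5, -1.2]
width: 11.8
```

Run:
```python
from h import *
o,M=st(); print(np.round(o["moment"],2),'phi',np.degrees(np.arctan2(M[1,1],M[0,1])).round(1))
```

```text
t 46.0 pos [571.2  75.5 101. ] F [ 0.9  0.5 -1.2] w 11.8
tool axes (cols)
 [[ 0.     0.977  0.213]
 [-0.001  0.213 -0.977]
 [-1.    -0.     0.001]]
q [ 1.110e-01  5.180e-01  1.815e+00 -1.000e-03  8.080e-01 -1.020e-01]
[ 0.02 -0.12  0.03] phi 12.3
```

Emit:
{"name": "carry_out", "arguments": {"commands": [[0, 0, 0, 2, 0, 0], [0, 0, 0, 2, 0, 0]]}}

```text
t: 46.25
ee_pos: [571.2, 75.5, 101.0]
orientation: [1.104, 1.272, -1.105]
ft_force: [-0.2, 0.5, -1.1]
width: 12.0
```

Run:
```python
from h import *
o,M=st(); print(np.round(o["moment"],2),'phi',np.degrees(np.arctan2(M[1,1],M[0,1])).round(1))
d=snap('scene','k6.png',(245,195,300,245),12)
```

```text
t 46.25 pos [571.2  75.5 101. ] F [-0.2  0.5 -1.1] w 12.0
tool axes (cols)
 [[ 0.     0.99   0.141]
 [-0.001  0.141 -0.99 ]
 [-1.    -0.     0.001]]
q [ 1.110e-01  5.180e-01  1.815e+00 -1.000e-03  8.080e-01 -2.900e-02]
[ 0.09 -0.06  0.21] phi 8.1
```

View pics/k6.png

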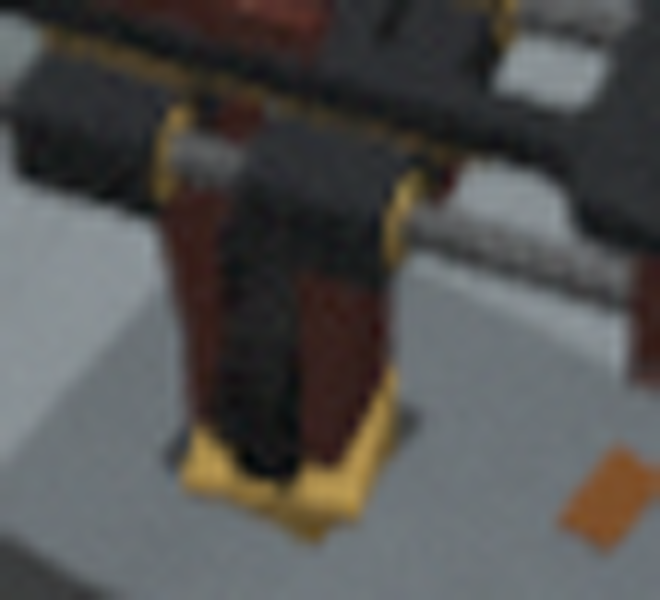

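The barrel has clearly turned (the brass square has rotated, key neck seated), and Mz = 0.21 N m shows the stop. A nudge more, then back home.

Emit:
{"name": "carry_out", "arguments": {"commands": [[0, 0, 0, 1.5, 0, 0], [0, 0, 0, 0, 0, 0]]}}

```text
t: 46.55
ee_pos: [571.2, 75.5, 101.0]
orientation: [1.125, 1.26, -1.126]
ft_force: [-0.6, -0.2, -0.7]
width: 11.8
```

Emit:
{"name": "carry_out", "arguments": {"commands": [[0, 0, 0, -6, 0, 0], [0, 0, 0, -6, 0, 0], [0, 0, 0, -6, 0, 0], [0, 0, 0, -6, 0, 0], [0, 0, 0, -6, 0, 0], [0, 0, 0, -6, 0, 0]]}}

```text
t: 47.3
ee_pos: [571.0, 75.4, 101.0]
orientation: [0.635, 1.476, -0.635]
ft_force: [0.6, 0.0, -0.9]
width: 11.6
```

Emit:
{"name": "carry_out", "arguments": {"commands": [[0, 0, 0, -6, 0, 0], [0, 0, 0, -6, 0, 0], [0, 0, 0, -6, 0, 0], [0, 0, 0, -6, 0, 0], [0, 0, 0, -6, 0, 0], [0, 0, 0, -4, 0, 0]]}}

```text
t: 48.05
ee_pos: [571.2, 75.5, 101.0]
orientation: [0.159, 1.565, -0.158]
ft_force: [0.3, -0.6, -0.8]
width: 12.1
```

Run:
```python
from h import *
o,M=st(); print(np.round(o["moment"],2),'phi',np.degrees(np.arctan2(M[1,1],M[0,1])).round(1))
```

```text
t 48.05 pos [571.2  75.5 101. ] F [ 0.3 -0.6 -0.8] w 12.1
tool axes (cols)
 [[-0.     0.201  0.98 ]
 [ 0.001  0.98  -0.201]
 [-1.     0.001 -0.   ]]
q [ 1.100e-01  5.180e-01  1.815e+00  1.000e-03  8.080e-01 -1.260e+00]
[ 0.09 -0.13  0.  ] phi 78.4
```

Emit:
{"name": "carry_out", "arguments": {"commands": [[0, 0, 0, -4, 0, 0], [0, 0, 0, -4, 0, 0], [0, 0, 0, -4, 0, 0]]}}

```text
t: 48.42
ee_pos: [571.2, 75.5, 101.0]
orientation: [-0.009, 1.571, 0.011]
ft_force: [-0.5, 0.9, -0.7]
width: 11.3
```

Emit:
{"name": "carry_out", "arguments": {"commands": [[0, 0, 0, -2, 0, 0]]}}

```text
t: 48.55
ee_pos: [571.2, 75.5, 101.0]
orientation: [-0.037, 1.57, 0.04]
ft_force: [-0.1, 0.5, -0.5]
width: 12.0
```

Run:
```python
from h import *
o,M=st(); print(np.round(o["moment"],2),'phi',np.degrees(np.arctan2(M[1,1],M[0,1])).round(1))
```

```text
t 48.55 pos [571.2  75.5 101. ] F [-0.1  0.5 -0.5] w 12.0
tool axes (cols)
 [[-0.    -0.049  0.999]
 [ 0.002  0.999  0.049]
 [-1.     0.002  0.   ]]
q [ 0.11   0.518  1.815  0.003  0.808 -1.511]
[ 0.06 -0.12 -0.03] phi 92.8
```

Emit:
{"name": "carry_out", "arguments": {"commands": [[0, 0, 0, -2, 0, 0], [0, 0, 0, -1, 0, 0]]}}

```text
t: 48.8
ee_pos: [571.2, 75.5, 101.0]
orientation: [-0.079, 1.569, 0.082]
ft_force: [0.3, -0.5, -0.1]
width: 11.9
```

Run:
```python
from h import *
o,M=st(); print(np.round(o["moment"],2),'phi',np.degrees(np.arctan2(M[1,1],M[0,1])).round(1))
```

```text
t 48.8 pos [571.2  75.5 101. ] F [ 0.3 -0.5 -0.1] w 11.9
tool axes (cols)
 [[-0.    -0.102  0.995]
 [ 0.002  0.995  0.102]
 [-1.     0.002  0.   ]]
q [ 0.11   0.518  1.815  0.003  0.808 -1.565]
[ 0.06 -0.1  -0.14] phi 95.9
```

Emit:
{"name": "carry_out", "arguments": {"commands": [[0, 0, 0, 4, 0, 0], [0, 0, 0, 3, 0, 0], [0, 0, 0, 0, 0, 0]]}}

```text
t: 49.18
ee_pos: [571.3, 75.5, 101.0]
orientation: [0.019, 1.571, -0.016]
ft_force: [-0.2, -0.1, -1.5]
width: 11.9
```

Emit:
{"name": "carry_out", "arguments": {"commands": [[-0.006, 0, 0, 0, 0, 0], [-0.01, 0, 0, 0, 0, 0], [-0.01, 0, 0, 0, 0, 0], [-0.01, 0, 0, 0, 0, 0], [-0.01, 0, 0, 0, 0, 0], [0, 0, 0, 0, 0, 0]]}}

```text
t: 49.92
ee_pos: [572.0, 75.5, 151.5]
orientation: [0.017, 1.568, -0.014]
ft_force: [0.6, 0.4, -1.2]
width: 12.0
```

Run:
```python
from h import *
o,M=st(); print(np.round(o["moment"],2),'phi',np.degrees(np.arctan2(M[1,1],M[0,1])).round(1))
```

```text
t 49.92 pos [572.   75.5 151.5] F [ 0.6  0.4 -1.2] w 12.0
tool axes (cols)
 [[ 0.002  0.02   1.   ]
 [ 0.002  1.    -0.02 ]
 [-1.     0.002  0.002]]
q [ 0.11   0.444  1.791  0.002  0.905 -1.443]
[ 0.04 -0.17 -0.04] phi 88.9
```

Run:
```python
from h import *
plan([(438.4,54.5,150,76.4)],.028)
```

```text
-> (438.4, 54.5, 150, 76.4) 5
   [0.0002, -0.0047, -0.0266, 2.49, 0.02, -0.03]
   [0.0003, -0.0059, -0.0264, 2.49, 0.02, -0.03]
   [0.0003, -0.007, -0.0261, 2.49, 0.02, -0.03]
   [0.0003, -0.0082, -0.0258, 2.49, 0.02, -0.03]
   [0.0003, -0.0093, -0.0254, 2.49, 0.02, -0.03]
```

Emit:
{"name": "carry_out", "arguments": {"commands": [[-0.003, -0.003, -0.016, 2.5, 0, 0], [0, -0.006, -0.026, 2.5, 0, 0], [0, -0.007, -0.026, 2.5, 0, 0], [0, -0.008, -0.026, 2.5, 0, 0], [0, -0.008, -0.024, 2.5, 0, 0], [0, -0.003, -0.01, 0, 0, 0], [0, 0, 0, 0, 0, 0], [0, 0, 0, 0, 0, 0]]}}

```text
t: 50.92
ee_pos: [437.7, 56.5, 153.7]
orientation: [0.193, 1.56, -0.189]
ft_force: [-0.5, -0.1, -1.1]
width: 11.9
```

Run:
```python
from h import *
st(); plan([(438.4,54.5,100,76.4)],.02)
```

```text
t 50.92 pos [437.7  56.5 153.7] F [-0.5 -0.1 -1.1] w 11.9
tool axes (cols)
 [[ 0.003  0.241  0.971]
 [ 0.002  0.971 -0.241]
 [-1.     0.003  0.002]]
q [ 0.1    0.262  2.078  0.003  0.798 -1.23 ]
-> (438.4, 54.5, 100, 76.4) 3
   [0.0179, -0.0006, 0.0003, -0.11, 0.04, -0.06]
   [0.0179, -0.0006, 0.0004, -0.11, 0.04, -0.06]
   [0.0179, -0.0006, 0.0004, -0.11, 0.04, -0.06]
```

Emit:
{"name": "carry_out", "arguments": {"commands": [[0.015, -0.001, 0.001, -0.2, 0, -0.1], [0.018, -0.001, 0, -0.2, 0, 0], [0.015, 0, 0, 0, 0, 0], [0.006, 0, 0, 0, 0, 0], [0, 0, 0, 0, 0, 0], [0, 0, 0, 0, 0, 0]]}}

```text
t: 51.68
ee_pos: [441.4, 54.4, 95.2]
orientation: [0.184, 1.56, -0.183]
ft_force: [0.2, 0.7, -0.3]
width: 11.5
```

Run:
```python
from h import *
st(); plan([(438.4,54.5,92,76.4)],.02); d=snap('scene','k7.png',(198,200,238,245),13)
```

```text
t 51.67 pos [441.4  54.4  95.2] F [ 0.2  0.7 -0.3] w 11.5
tool axes (cols)
 [[ 0.003  0.232  0.973]
 [ 0.     0.973 -0.232]
 [-1.     0.001  0.003]]
q [ 0.096  0.378  2.105  0.     0.655 -1.241]
-> (438.4, 54.5, 92, 76.4) 1
   [0.0032, -0.0006, -0.0029, 0.19, 0.18, -0.07]
```

View pics/k7.png

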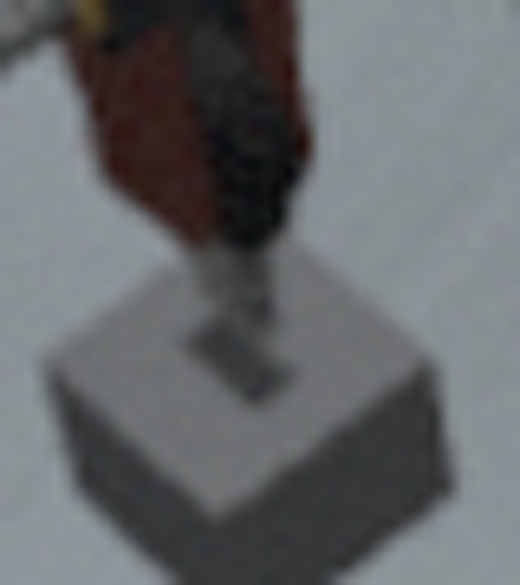

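Slot centre (243,365); the blade bottom centre (238,312) drops to about (239,353), near the slot. I'll compromise between this and the original grasp pose, at about (440, 53.8), and lower gently.

Emit:
{"name": "carry_out", "arguments": {"commands": [[0.004, -0.001, -0.0012, 0.2, 0.2, 0], [0.004, 0, 0, 0, 0, 0], [0.003, 0, 0, 0, 0, 0], [0.002, 0, 0, 0, 0, 0]]}}

```text
t: 52.22
ee_pos: [440.7, 53.8, 82.4]
orientation: [0.188, 1.561, -0.185]
ft_force: [-0.3, 0.3, 0.3]
width: 11.9
```

Emit:
{"name": "carry_out", "arguments": {"commands": [[0.002, 0, 0, 0, 0, 0], [0.002, 0, 0, 0, 0, 0]]}}

```text
t: 52.48
ee_pos: [440.7, 53.8, 78.1]
orientation: [0.188, 1.561, -0.185]
ft_force: [-0.8, -0.2, -0.8]
width: 12.2
```

Run:
```python
from h import *
o,M=st(); print(np.round(o["moment"],2))
```

```text
t 52.48 pos [440.7  53.8  78.1] F [-0.8 -0.2 -0.8] w 12.2
tool axes (cols)
 [[ 0.002  0.235  0.972]
 [ 0.001  0.972 -0.235]
 [-1.     0.002  0.002]]
q [ 9.400e-02  4.130e-01  2.112e+00  2.000e-03  6.140e-01 -1.241e+00]
[ 0.06 -0.16  0.  ]
```

Tip about 3 mm below the mouth with no force. Continuing.

Emit:
{"name": "carry_out", "arguments": {"commands": [[0.003, 0, 0, 0, 0, 0], [0.003, 0, 0, 0, 0, 0], [0.003, 0, 0, 0, 0, 0]]}}

```text
t: 52.85
ee_pos: [440.9, 53.8, 68.6]
orientation: [0.188, 1.56, -0.185]
ft_force: [0.9, -0.0, -0.7]
width: 12.2
```

Emit:
{"name": "carry_out", "arguments": {"commands": [[0.004, 0, 0, 0, 0, 0], [0.004, 0, 0, 0, 0, 0], [0.004, 0, 0, 0, 0, 0], [0.002, 0, 0, 0, 0, 0]]}}

```text
t: 53.35
ee_pos: [440.7, 53.8, 53.4]
orientation: [0.188, 1.561, -0.185]
ft_force: [-0.5, 0.7, -1.1]
width: 11.8
```

Run:
```python
from h import *
o,M=st(); print(np.round(o["moment"],2))
```

```text
t 53.35 pos [440.7  53.8  53.4] F [-0.5  0.7 -1.1] w 11.8
tool axes (cols)
 [[ 0.002  0.235  0.972]
 [ 0.001  0.972 -0.235]
 [-1.     0.002  0.002]]
q [ 9.400e-02  4.650e-01  2.119e+00  2.000e-03  5.550e-01 -1.241e+00]
[ 0.09 -0.15 -0.03]
```

Emit:
{"name": "carry_out", "arguments": {"commands": [[0.002, 0, 0, 0, 0, 0], [0.0015, 0, 0, 0, 0, 0], [0.001, 0, 0, 0, 0, 0], [0.0005, 0, 0, 0, 0, 0]]}}

```text
t: 53.85
ee_pos: [440.9, 53.9, 48.8]
orientation: [0.188, 1.561, -0.185]
ft_force: [-3.1, -0.6, 13.6]
width: 11.8
```

Run:
```python
from h import *
st()
```

```text
t 53.85 pos [440.9  53.9  48.8] F [-3.1 -0.6 13.6] w 11.8
tool axes (cols)
 [[ 0.002  0.235  0.972]
 [ 0.001  0.972 -0.235]
 [-1.     0.002  0.002]]
q [ 9.400e-02  4.750e-01  2.120e+00  2.000e-03  5.440e-01 -1.241e+00]
```

Emit:
{"name": "carry_out", "arguments": {"commands": [[-0.0005, 0, 0, 0, 0, 0], [0, 0, 0, 0, 0, 0], [0, 0, 0, 0, 0, 0], [0, 0, 0, 0, 0, 0]], "grip": 0.5}}

```text
t: 54.35
ee_pos: [441.2, 53.9, 49.5]
orientation: [0.188, 1.56, -0.185]
ft_force: [-0.5, 0.1, 0.8]
width: 43.4
```

Emit:
{"name": "carry_out", "arguments": {"commands": [[-0.01, 0, 0, 0, 0, 0], [-0.02, 0, 0, 0, 0, 0], [-0.03, 0, 0, 0, 0, 0], [-0.035, 0, 0, 0, 0, 0], [-0.03, 0, 0, 0, 0, 0], [-0.01, 0, 0, 0, 0, 0], [0, 0, 0, 0, 0, 0]]}}

```text
t: 55.22
ee_pos: [440.2, 53.6, 190.7]
orientation: [0.188, 1.56, -0.185]
ft_force: [0.3, -0.2, -0.6]
width: 43.8
```

Run:
```python
from h import *
st(); plan([(671,70,190,86)],.05); snap('scene','k8.png',(185,185,345,275),5)
```

```text
t 55.23 pos [440.2  53.6 190.7] F [ 0.3 -0.2 -0.6] w 43.8
tool axes (cols)
 [[ 0.003  0.235  0.972]
 [ 0.001  0.972 -0.235]
 [-1.     0.002  0.003]]
q [ 9.300e-02  2.010e-01  2.046e+00  2.000e-03  8.920e-01 -1.241e+00]
-> (671, 70, 190, 86) 5
   [0.0003, 0.0141, 0.0441, -1.92, 0.03, -0.02]
   [0.0003, 0.0126, 0.0445, -1.92, 0.03, -0.02]
   [0.0002, 0.0111, 0.0449, -1.92, 0.03, -0.02]
   [0.0002, 0.0096, 0.0453, -1.92, 0.03, -0.02]
   [0.0002, 0.008, 0.0456, -1.92, 0.03, -0.02]
```

View pics/k8.png

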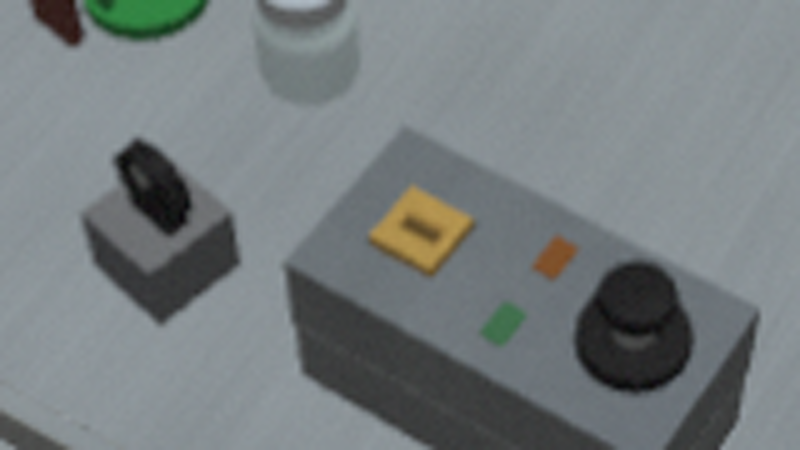

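The key is seated upright in the stand at (152,185), the barrel is home at (422,229), and the plunger cap centre is near (638,293).

Run:
```python
from h import *
print(world(load('scene'),638.5/5-.5+185,293.5/5-.5+185,130))
```

```text
[674.99016391  69.32129635 130.        ]
```

Emit:
{"name": "carry_out", "arguments": {"commands": [[0, 0.01, 0.03, -1.9, 0, 0], [0, 0.013, 0.044, -1.9, 0, 0], [0, 0.011, 0.044, -1.9, 0, 0], [0, 0.01, 0.045, -1.9, 0, 0], [0, 0.008, 0.042, -1.9, 0, 0], [0, 0.002, 0.01, 0, 0, 0], [0, 0, 0, 0, 0, 0], [0, 0, 0, 0, 0, 0]], "grip": 1}}

```text
t: 56.28
ee_pos: [658.3, 72.1, 175.1]
orientation: [0.052, 1.591, -0.054]
ft_force: [-1.6, -0.3, -0.8]
width: 0.5
```

Run:
```python
from h import *
st(); plan([(672,69.5,140,86)],.02)
```

```text
t 56.27 pos [658.3  72.1 175.1] F [-1.6 -0.3 -0.8] w 0.5
tool axes (cols)
 [[-0.021  0.067  0.998]
 [-0.001  0.998 -0.067]
 [-1.    -0.002 -0.02 ]]
q [ 9.100e-02  5.380e-01  1.561e+00  1.000e-03  1.063e+00 -1.414e+00]
-> (672, 69.5, 140, 86) 2
   [0.0174, -0.0008, 0.0073, 0.07, -0.59, 0.06]
   [0.0175, -0.0008, 0.0071, 0.07, -0.59, 0.06]
```

Emit:
{"name": "carry_out", "arguments": {"commands": [[0.014, -0.001, 0.007, 0, -0.6, 0], [0.014, -0.001, 0.007, 0, -0.6, 0], [0, 0, 0, 0, 0, 0], [0, 0, 0, 0, 0, 0]]}}

```text
t: 56.78
ee_pos: [670.1, 68.7, 144.7]
orientation: [0.051, 1.57, -0.055]
ft_force: [-0.2, -0.4, -0.1]
width: 0.2
```

Run:
```python
from h import *
st(); plan([(672,69.5,132,86)],.02)
```

```text
t 56.77 pos [670.1  68.7 144.7] F [-0.2 -0.4 -0.1] w 0.2
tool axes (cols)
 [[ 0.     0.068  0.998]
 [-0.002  0.998 -0.068]
 [-1.    -0.002  0.   ]]
q [ 0.086  0.581  1.565 -0.003  0.996 -1.416]
-> (672, 69.5, 132, 86) 1
   [0.0127, 0.001, 0.0018, 0.12, 0.01, 0.13]
```

Emit:
{"name": "carry_out", "arguments": {"commands": [[0.006, 0.001, 0.002, 0, 0, 0], [0.006, 0, 0, 0, 0, 0], [0.005, 0, 0, 0, 0, 0], [0.005, 0, 0, 0, 0, 0], [0.003, 0, 0, 0, 0, 0]]}}

```text
t: 57.4
ee_pos: [672.9, 69.6, 120.0]
orientation: [0.051, 1.568, -0.055]
ft_force: [-2.5, -0.3, 5.5]
width: 0.6
```

Run:
```python
from h import *
st()
```

```text
t 57.4 pos [672.9  69.6 120. ] F [-2.5 -0.3  5.5] w 0.6
tool axes (cols)
 [[ 0.002  0.068  0.998]
 [-0.002  0.998 -0.068]
 [-1.    -0.002  0.002]]
q [ 0.087  0.614  1.571 -0.003  0.955 -1.415]
```

Emit:
{"name": "carry_out", "arguments": {"commands": [[0.002, 0, 0, 0, 0, 0], [0.0015, 0, 0, 0, 0, 0], [0.0015, 0, 0, 0, 0, 0]]}}

```text
t: 57.78
ee_pos: [673.0, 69.6, 116.5]
orientation: [0.051, 1.568, -0.055]
ft_force: [-3.3, -0.9, 8.7]
width: 0.5
```

Run:
```python
from h import *
st()
```

```text
t 57.77 pos [673.   69.6 116.5] F [-3.3 -0.9  8.7] w 0.5
tool axes (cols)
 [[ 0.002  0.068  0.998]
 [-0.002  0.998 -0.068]
 [-1.    -0.002  0.002]]
q [ 0.087  0.618  1.573 -0.003  0.948 -1.415]
```

Need a firm bottom-out.

Emit:
{"name": "carry_out", "arguments": {"commands": [[0.0025, 0, 0, 0, 0, 0], [0.002, 0, 0, 0, 0, 0]]}}

```text
t: 58.02
ee_pos: [673.1, 69.7, 116.2]
orientation: [0.051, 1.568, -0.055]
ft_force: [-7.8, -0.2, 17.6]
width: 0.3
```

Run:
```python
from h import *
st()
```

```text
t 58.02 pos [673.1  69.7 116.2] F [-7.8 -0.2 17.6] w 0.3
tool axes (cols)
 [[ 0.002  0.067  0.998]
 [-0.002  0.998 -0.067]
 [-1.    -0.002  0.003]]
q [ 0.087  0.619  1.573 -0.003  0.947 -1.415]
```

Emit:
{"name": "carry_out", "arguments": {"commands": [[-0.01, 0, 0, 0, 0, 0], [-0.02, 0, 0, 0, 0, 0], [-0.03, 0, 0, 0, 0, 0], [-0.03, 0, 0, 0, 0, 0], [-0.03, 0, -0.02, 0, 0, 0], [-0.02, 0, -0.04, 0, 0, 0], [0, 0, -0.04, 0, 0, 0], [0, 0, 0, 0, 0, 0]]}}

```text
t: 59.02
ee_pos: [571.5, 77.0, 264.3]
orientation: [0.052, 1.563, -0.054]
ft_force: [-0.5, -0.1, -0.1]
width: 0.1
```

Emit:
{"name": "carry_out", "arguments": {"commands": [[0, 0.03, -0.03, 0, 0, 0], [0, 0.05, -0.02, 0, 0, 0], [0, 0.05, 0, 0, 0, 0], [0, 0.05, 0, 0, 0, 0], [0, 0.05, 0, 0, 0, 0], [0, 0.02, 0, 0, 0, 0], [0, 0, 0, 0, 0, 0], [0, 0, 0, 0, 0, 0]]}}

```text
t: 60.02
ee_pos: [545.0, 336.8, 266.4]
orientation: [0.056, 1.555, -0.055]
ft_force: [-0.4, 0.0, 0.0]
width: 0.2
```

Run:
```python
from h import *
st(); presses(); save(load('top')['pixels'],'top9.png',None,1.42); d=snap('scene','scene9.png',None,1.42)
```

```text
t 60.02 pos [545.  336.8 266.4] F [-0.4  0.   0. ] w 0.2
tool axes (cols)
 [[ 0.015  0.071  0.997]
 [-0.     0.997 -0.071]
 [-1.     0.001  0.015]]
q [ 0.539  0.397  1.564 -0.009  1.169 -0.958]
handle px [404.4 178.1] 200 xy [ 612.2 -199.4] handle ang 89.8 jaw -0.2
handle px [446.9 187. ] 202 xy [ 591.3 -299.7] handle ang 89.8 jaw -0.2
handle px [395.5 237.5] 228 xy [ 470.5 -175.5] handle ang 90.0 jaw -0.0
handle px [448.6 237. ] 207 xy [ 471.6 -300. ] handle ang 90.0 jaw -0.0
```

View pics/top9.png

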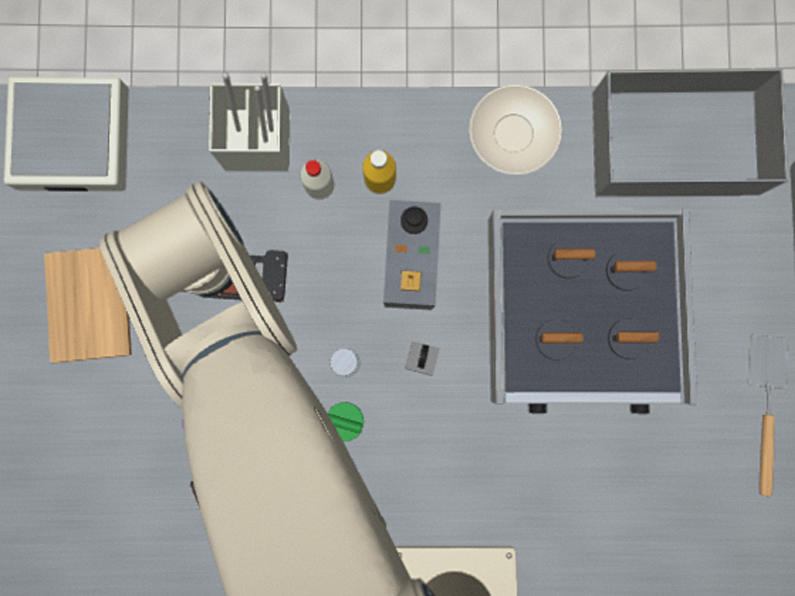

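View pics/scene9.png

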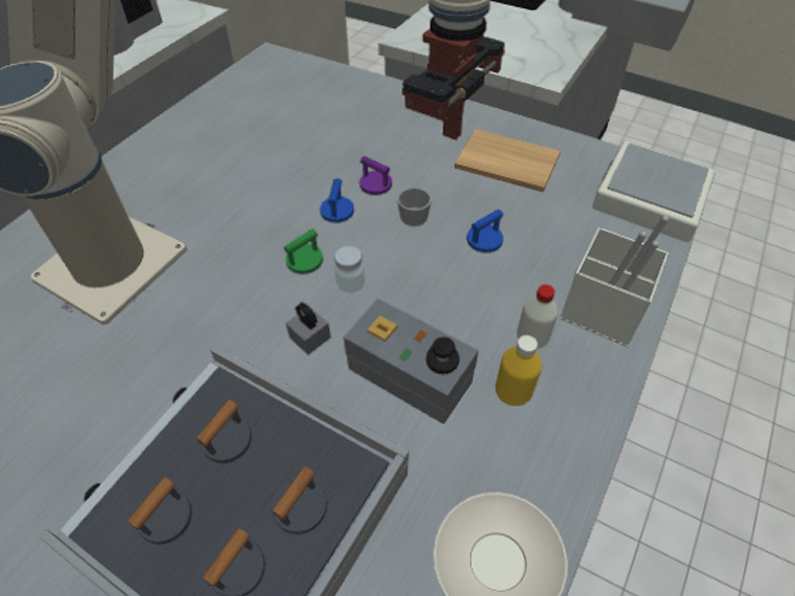

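All four presses lie on the plate (top view: (573,255), (635,267), (561,338), (637,338)). The key is in its stand, the barrel is home, the plunger is out and the bystanders haven't moved. Handing in.

```bash
python3 -c "
from workcell import ctrl; print(ctrl.close_job())"
```

```text
the job is handed in; nothing more can be done
None
```

The job is done and handed in at about 60 s on the robot clock; the hand-in reported no verdict.

- **Presses:** I found four and laid all of them flat on the plate. The first one was knocked about 3 cm after I placed it. It now sits about 82 mm and 38 mm from the plate's middle along x and y, by my measured plate centre, inside the 116 mm limit, so I left it.
- **Key and lock:** The key went fully into the lock, confirmed by contact force at the expected height. I turned it clockwise until the stop resisted (0.21 N m), then back until the home stop resisted (−0.14 N m), and pulled it out.
- **Key return:** The key is back in its stand, seated at the same height as when I gripped it.
- **Igniter:** I pressed the plunger until it bottomed out, with 17.6 N on the tool against the 8 N spring, then released it.

In the last pictures the four presses are on the plate, the key is upright in its stand, and the lock is at home. The plunger is out, the tub, shaker and bottles look undisturbed, and the arm is clear of everything.

Two checks did not agree exactly. The camera-based tool position was off by about 2 mm near the lock, so I corrected by eye and force before inserting the key. The lock-turn and plunger travel were judged by force and tool pose, since I could not read those joints directly.

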